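# Charge the mill jar from the weighing scoop

## Robot

A 6-joint arm with a two-finger parallel gripper is mounted at the origin on the work surface. World frame = base frame: x ahead of the robot, y to its left, z up, the work surface at z = 0. Lengths are in m, angles in rad, forces in N, time in s.
With the tool pointing down it reaches from about 0.3 to 0.875 m from the base axis. Payload 6.4 kg.
Tool frame: the origin (TCP) lies on the mounting face of the last link; the fingertips stand 173 mm ahead of it and the grasp point (between the pads) lies 155 mm ahead of it (ctrl.tip_reach is the distance from the TCP to the fingertips, in m); z points along the fingers, y is the line along which they close (so a half turn about z gives the same grasp; the last joint's range is limited). The gripper opens to 85 mm and grips with 20 to 120 N. Pads are 22 mm wide; open, the fingers measure 114 mm over their backs; the gripper's body (76 mm by 85 mm) begins 54 mm behind the grasp point. The pads swing forward as they close: fully open they stand 13 mm farther back than shut.
Start: joints at [-0.206, 0.181, 1.607, -0, 1.354, -0.206], TCP at [0.575, 0, 0.405] pointing down, gripper open.
Joint ranges: [-2.99, 2.99], [-0.89, 2.07], [0.3, 2.58], [-1.14, 4.28], [0, 2.63], [-3.12, 3.12]. Speed limits (rad/s): [2.57, 2.57, 3.01, 3.14, 3.14, 3.14].

## Interface

Orientations are given as a unit quaternion [w, x, y, z].
In Python, from bench import ctrl gives the robot as it stands.
- The arm moves only by the shell command python3 -m pendant 'ROWS'. ROWS is JSON, a list that holds one entry, the list of rows, each a list of 7 numbers: the opening, from 0 (shut) to 1 (fully open), then the shift along the tool's x, y, z in mm, then the turn, a rotation vector about the tool's x, y, z in rad. A call has 1 to 5 rows; each row is the pose to reach, as a shift and turn from the pose commanded when the call began, along the tool's axes at that moment; what a row does not reach only later rows make up. A row lasts 1/12 s, in which the tool goes at most 41.7 mm and 7.16 degrees, less where a joint would pass 70% of its speed; a pose out of reach is approached as far as the arm can. A call with a gripper value outside its range is refused whole. The fingers move at their own pace and stop on an object; the grip force is fixed at half the most. Time passes only in rows, so rows that repeat a pose let the fingers close. It gives the time, the measured TCP pose, the force, the opening and the grip force at its end, in the units of the state.
- ctrl.get_obs(): the state, without advancing time (a new reading comes with each control period).
- ctrl.camera(name): name is "scene" or "side" or "wrist"; returns the picture (384x512x3 uint8, red, green, blue); there is no depth.
- ctrl.camera_params(name): a dict with "mtx" (3x3 intrinsics, pixels), "distortion" ([k1, k2, p1, p2, k3] as OpenCV has them; the pictures are not rectified), "world_from_camera" (4x4, takes a point from camera to world coordinates); the wrist camera has in their place "tool_from_camera" (4x4, takes a point from camera to tool coordinates, whose origin is the TCP and whose axes are the flange's). Camera axes: x right, y down, z forward; pixel columns grow to the right and rows downward; lengths in m; the calibration is good to about 2 mm. A picture is of the moment at which its call begins: read the wrist's pose just before it. camera_params takes no time and is no camera call.
- ctrl.hand_in(): hands the job in; it is judged then, once.
Trained networks look in the newest picture that a camera, given by its name, has taken for a name from the list of things; names that differ only in an ending like _2 or _b are one class to them, and where a whole thing is asked for, a point or a joint stands for the part that bears it (a point fixed in the world has none). Each returns a list of dicts, best first, with "confidence" (0 to 1); they miss things now and then, are a little off and sometimes report something else, mostly with a low value. They report only what shows in the picture. A call takes as long as a camera call. They do not tell look-alikes from the thing itself.
- ctrl.boxes_of(camera, name): "point" ([column, row] as shares, 0 to 1, of the picture: columns of its width, rows of its height, amid what is visible of it).
The state is a dict: "time_s": time; "q": joint angles; "dq": joint speeds; "joint_efforts": joint torques, N m; "eef_pos": TCP position; "eef_rot": TCP orientation; "wrist_force": force on the tool from outside, world axes, zero at the start; "torque": the same for the moment, N m; "opening": opening from 0.0 (shut) to 1.0 (fully open); "grasp_force": force on a finger pad.
Only numpy, scipy, OpenCV 4.12 (cv2) and the standard library are available. Lean on these libraries where they do the work, as an engineer would, in place of code of your own. Each camera call takes 0.05 s, during which the arm holds its last target. There are 200 camera calls.

## Task

Take the tools (a brush, a spatula or both) off the weighing scoop in the storage tray and lay them aside in that tray or on the bench, stand the scoop level on the middle of the balance pan and let go; then put every grinding rod from the lipped steel tray into it and let the whole charge stand on the balance, untouched, for a second or so. Carry the loaded scoop to the open mill jar, bring its spout over the mouth with all the rods still in it, tilt it so that they slide into the jar, and stand the empty scoop back level on the balance pan. Leave the jar lid, cup, beaker, bottle and glass dish where they are; any rod that goes astray must end up in the jar too.

Things in the scene. Friction and masses are not known exactly. Their poses are not given: they have to be found in the camera images.
- store: shallow dark grey plastic storage tray, 290 (x) x 250 (y) x 40 mm high, walls and floor 3 mm, fixed. Origin: centre of its underside. At the start the scoop lies in its +y half, its spout towards the tray's +x; the -y half is clear.
- scoop: aluminium weighing scoop, 0.19 kg: flat-bottomed straight trough, 72 mm wide outside, 66 inside, sheet 3 mm. Origin on its underside; x to the open pouring end, z up. It runs from x = -100 mm (closed back) to +135 mm (open); walls 45 mm high, 34 from x = 95, 22 from x = 115. Polished: rods start to slide at about 15 degrees of tilt and run out freely at 30 to 40
- scoop_spout (a point): middle of the floor's edge at the scoop's open pouring end (scoop frame x = 135, y = 0, z = 3 mm)
- scoop_grip (a point): on the scoop's black grip (scoop frame x = -30, y = 0, z = 83 mm). The grip is a bar over the rear of the trough, x = -95 to -5, 14 mm wide (y), z = 66 to 100 mm, carried by a post at the back and a thin arch at x = -8 mm; take it from above, fingers on its y sides. Loaded, the scoop is nose-heavy (to 0.3 N m): grip firmly
- brush: bench brush lying on its side, 190 mm along its x (x = -95 to +95 mm): wooden handle 22 wide and 18 mm high from x = -95 to +20 mm, head 36 mm wide and 20 mm high beyond. Origin: middle of its length, on its underside. Centre of mass near the origin; the handle can be gripped there. Lies across the scoop's walls at the start; may be absent
- spatula: flat-bladed spatula, 180 mm along its x: wooden handle 18 wide and 16 mm high from x = -85 to +22 mm, then a steel blade 34 wide and 3 mm thick to x = +95 mm. Origin on its underside. Centre of mass near the origin; the handle can be gripped there. Lies across the scoop's walls at the start; may be absent
- balance: top-loading laboratory balance, 300 (x) x 200 (y) mm, fixed; console at its -x end. Origin: centre of its underside.
- pan (a point): centre of the top of the balance's square steel pan (180 mm in x by 190 mm in y), 94 mm above the bench; axes as the balance
- rod_tray: steel tray, 200 (x) x 190 (y) mm, floor 3 mm thick, lip 8 mm high and 3 mm thick, fixed. Origin: centre of its underside. The grinding rods lie on it
- rod1: white ceramic grinding rod: hexagonal bar, 22 mm across flats (25.4 across corners), 60 mm long, about 50 g, lying on a flat. Origin: its centre; x along its length; any of its six flats may be up. May be absent
- rod2: white ceramic grinding rod: hexagonal bar, 22 mm across flats (25.4 across corners), 60 mm long, about 50 g, lying on a flat. Origin: its centre; x along its length; any of its six flats may be up. May be absent
- rod3: white ceramic grinding rod: hexagonal bar, 22 mm across flats (25.4 across corners), 60 mm long, about 50 g, lying on a flat. Origin: its centre; x along its length; any of its six flats may be up. May be absent
- rod4: white ceramic grinding rod: hexagonal bar, 22 mm across flats (25.4 across corners), 60 mm long, about 50 g, lying on a flat. Origin: its centre; x along its length; any of its six flats may be up. May be absent
- rod5: white ceramic grinding rod: hexagonal bar, 22 mm across flats (25.4 across corners), 60 mm long, about 50 g, lying on a flat. Origin: its centre; x along its length; any of its six flats may be up. May be absent
- jar: open porcelain mill jar, fixed (heavy): 130 mm high, 140 mm across up to 86 mm, narrowing to a neck 108 mm across from 106 mm up; round mouth 90 mm clear inside and 106 mm over the rim, inner floor 10 mm above the bench. Origin: centre of its underside.
- jar_mouth (a point): centre of the jar's mouth, level with its rim, 130 mm above the bench
- jar_lid: round porcelain lid 116 mm across, 34 mm high with its knob, lying on the bench; a bystander, to be left alone. Origin: centre of its underside.
- crucible: small porcelain cup 52 mm across, 42 mm high; a bystander, to be left alone. Origin: centre of its underside.
- beaker: glass beaker 76 mm across, 100 mm high; a bystander, to be left alone. Origin: centre of its underside.
- amber_bottle: closed amber bottle 76 mm across, 180 mm high; a bystander, to be left alone. Origin: centre of its underside.
- dish: covered glass dish 94 mm across, 18 mm high; a bystander, to be left alone. Origin: centre of its underside.
Mind the look-alikes: they are no part of the job. What is shaped like the rod4 but black or green is not meant.

How it is judged:
By the outcome, as a careful person would: the job done as asked, in the order asked, and still so for the second after the job is handed in, with the robot touching nothing.
Of brush, spatula only 1 to 2 are there at a start; the rules pass over those that are not, and their reading is None.
Of rod1, rod2, rod3, rod4, rod5 only 3 to 5 are there at a start; the rules pass over those that are not, and their reading is None.
At some moment in a run one of rod1, rod2, rod3, rod4, rod5, brush, spatula may be knocked a few centimetres aside while the robot is not near it.
It also fails if it takes over 210 s, if anything falls off the work surface, if the arm or the gripper's body presses on something with over 40 N, if the wrist force passes 120 N, or if a joint passes its speed limit or range.

## Working session

There is one attempt and no reset: what is moved stays moved. The work goes in short steps, Python scripts to look and compute and a shell command to move; the robot and the scene stay as the last step left them, time stands still between calls to the robot, and variables do not carry over. Pictures are saved under pics/ and viewed, at most 14 in all, crops included, and the job is handed in when it is done.

```bash
ls; mkdir -p pics
python3 - <<'E'
from bench import ctrl
import cv2
o=ctrl.get_obs();print(o['time_s'],o['eef_pos'],o['eef_rot'],o['opening'])
for n in("scene","side"):
    cv2.imwrite(f"pics/{n}0.png",cv2.resize(ctrl.camera(n)[:,:,::-1],(800,600)))
    p=ctrl.camera_params(n);print(p)
print(ctrl.camera_params("wrist"))
E
```

```text
pics
0.0 [5.74756152e-01 7.14714594e-05 4.03799175e-01] [-7.30000637e-04  7.07114338e-01  7.07098700e-01 -4.57777018e-04] 0.9999169776687896
{'mtx': array([[414.74794494,   0.        , 256.234986  ],
       [  0.        , 414.74794494, 191.88987456],
       [  0.        ,   0.        ,   1.        ]]), 'distortion': array([-0.05510286,  0.        ,  0.        ,  0.        ,  0.        ]), 'world_from_camera': array([[-0.31170401,  0.67879048, -0.66489404,  1.3294417 ],
       [ 0.95004776,  0.21100392, -0.22997085,  0.33913634],
       [-0.01580677, -0.70336393, -0.71065415,  0.96670789],
       [ 0.        ,  0.        ,  0.        ,  1.        ]])}
{'mtx': array([[370.57177802,   0.        , 255.74502637],
       [  0.        , 370.57177802, 194.03843928],
       [  0.        ,   0.        ,   1.        ]]), 'distortion': array([0.01151261, 0.        , 0.        , 0.        , 0.        ]), 'world_from_camera': array([[-0.78195924, -0.31747054,  0.5364254 ,  0.04414763],
       [-0.62318322,  0.37952207, -0.68381699,  0.67097768],
       [ 0.01350647, -0.86900832, -0.4946131 ,  0.55924778],
       [ 0.        ,  0.        ,  0.        ,  1.        ]])}
{'mtx': array([[323.30297033,   0.        , 255.31779508],
       [  0.        , 323.30297033, 192.65100331],
       [  0.        ,   0.        ,   1.        ]]), 'distortion': array([-0.01444722,  0.        ,  0.        ,  0.        ,  0.        ]), 'tool_from_camera': array([[-1.00358746e-03, -9.48092365e-01, -3.17993492e-01,
         8.12969041e-02],
       [ 9.99998184e-01, -1.46660739e-03,  1.21667155e-03,
         7.11326960e-04],
       [-1.61988861e-03, -3.17991693e-01,  9.48092115e-01,
         3.13467239e-02],
       [ 0.00000000e+00,  0.00000000e+00,  0.00000000e+00,
         1.00000000e+00]])}
```

View pics/scene0.png

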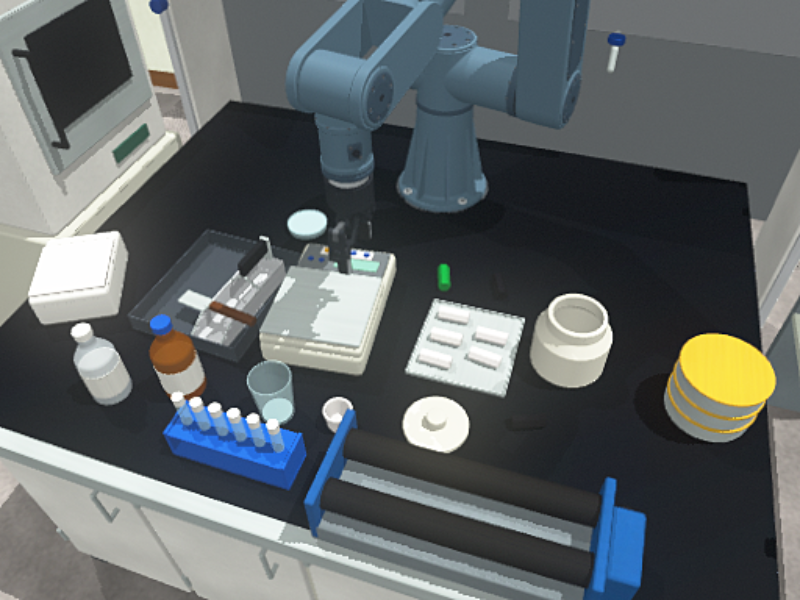

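View pics/side0.png

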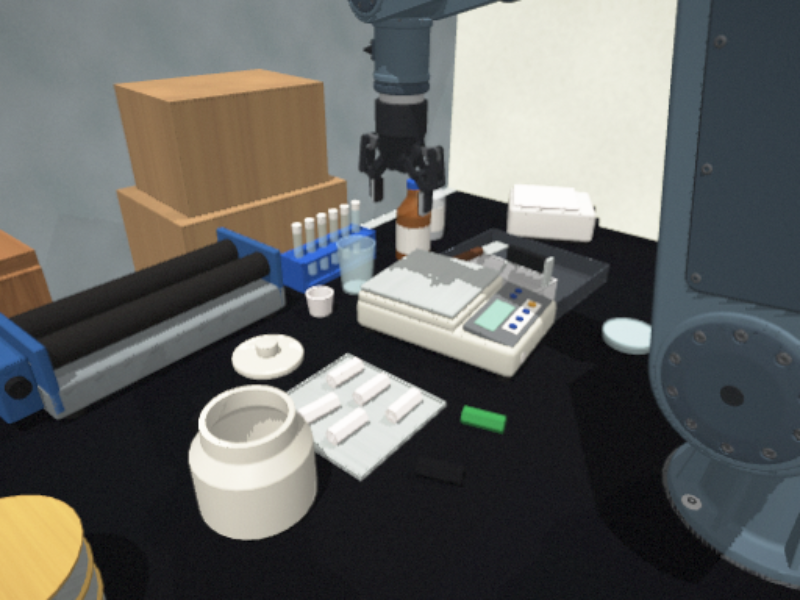

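Scene shows: the scoop in the store at (240,290), grip near (253,257), with the spatula across it (blade 195,300, handle 232,313) and no brush visible. There are five white rods on the tray at (453,314), (490,336), (445,338), (485,355) and (434,358). The jar mouth is at (577,318) and the pan at (325,310). Look-alikes are the green bar (444,277) and the black bars (497,285), (525,423).

```bash
cat > h.py <<'E'
import numpy as np, cv2
from bench import ctrl
from scipy.spatial.transform import Rotation as R
def T():
    o=ctrl.get_obs();M=np.eye(4);M[:3,3]=o['eef_pos'];M[:3,:3]=R.from_quat(o['eef_rot'],scalar_first=True).as_matrix();return M
def wfc(cam,M=None):
    p=ctrl.camera_params(cam)
    return p,(p['world_from_camera'] if cam!='wrist' else (T() if M is None else M)@p['tool_from_camera'])
def unp(cam,px,z,M=None):   # native pixels (512x384) -> world on plane z
    p,W=wfc(cam,M);u=cv2.undistortPoints(np.array(px,float).reshape(-1,1,2),p['mtx'],p['distortion'])[:,0]
    d=np.c_[u,np.ones(len(u))]@W[:3,:3].T;c=W[:3,3]
    return c+d*((z-c[2])/d[:,2])[:,None]
def prj(cam,X,M=None):
    p,W=wfc(cam,M);V=np.linalg.inv(W);X=np.atleast_2d(X)@V[:3,:3].T+V[:3,3]
    return cv2.projectPoints(X,np.zeros(3),np.zeros(3),p['mtx'],p['distortion'])[0][:,0]
def down(yaw):  # tool z down, tool y (closing line) at world angle yaw
    y=np.array([np.cos(yaw),np.sin(yaw),0]);z=np.array([0,0,-1.]);return np.c_[np.cross(y,z),y,z]
def rows(Rw,p):  # from measured pose -> shift mm, rotvec in tool axes, to TCP p / orientation Rw
    M=T();print('shift',np.round(M[:3,:3].T@(np.array(p)-M[:3,3])*1000,1),'rot',np.round(R.from_matrix(M[:3,:3].T@Rw).as_rotvec(),4))
def snap(cam,name,box=None,s=None):
    im=ctrl.camera(cam)[:,:,::-1]
    if box: im=im[box[1]:box[3],box[0]:box[2]]
    if s is None:s=min(800/im.shape[1],600/im.shape[0])
    cv2.imwrite(f'pics/{name}.png',cv2.resize(im,None,fx=s,fy=s,interpolation=cv2.INTER_CUBIC));return im
E
python3 - <<'E'
from h import *
np.set_printoptions(precision=3,suppress=True)
k=.64
def s(n,px,z,cam='scene'):
    print(n,unp(cam,np.array(px)*k,z).tolist() and np.round(unp(cam,np.array(px)*k,z)[:,:2],3).tolist())
s('pan c',[[325,310]],.094)
s('store corners top',[[210,232],[133,310],[237,360]],.04)
s('balance pan corners',[[302,268],[385,275],[262,345],[360,357]],.094)
s('rods',[[453,314],[490,336],[445,338],[485,355],[434,358]],.014)
s('tray corners',[[436,300],[524,317],[508,394],[407,373]],.008)
s('jar',[[577,318]],.13)
s('grip',[[253,257]],.115)
s('spat handle ends',[[212,304],[255,320]],.06)
s('spat blade',[[180,296]],.05)
s('green',[[444,277]],.01)
s('bottle top',[[162,322]],.18); s('beaker top',[[270,372]],.1)
for n in('scoop','spatula','brush','scoop_grip','scoop_spout','balance','jar','store','rod_tray','rod1'):
    print(n,[(np.round(np.array(b['point'])*[512,384],1).tolist(),round(b['confidence'],2)) for b in ctrl.boxes_of('scene',n)][:6])
snap('wrist','w0')
E
```

```text
pan c [[0.58, -0.07]]
store corners top [[0.385, -0.442], [0.65, -0.467], [0.702, -0.202]]
balance pan corners [[0.486, -0.159], [0.457, 0.006], [0.694, -0.144], [0.667, 0.033]]
rods [[0.445, 0.145], [0.481, 0.229], [0.512, 0.147], [0.531, 0.231], [0.567, 0.14]]
tray corners [[0.411, 0.1], [0.405, 0.283], [0.603, 0.291], [0.612, 0.101]]
jar [[0.497, 0.38]]
grip [[0.506, -0.255]]
spat handle ends [[0.603, -0.307], [0.616, -0.204]]
spat blade [[0.594, -0.388]]
green [[0.341, 0.098]]
bottle top [[0.762, -0.281]]
beaker top [[0.749, -0.1]]
scoop [([130.4, 184.1], 0.53)]
spatula [([136.3, 199.9], 0.92), ([112.1, 229.3], 0.74)]
brush [([284.4, 215.6], 0.59)]
scoop_grip [([154.1, 185.9], 0.9)]
scoop_spout [([158.1, 183.9], 0.72)]
balance [([206.9, 196.1], 0.62), ([159.5, 185.0], 0.16)]
jar [([365.6, 219.1], 0.79)]
store [([129.3, 184.9], 0.86)]
rod_tray [([297.4, 224.4], 0.94)]
rod1 [([310.0, 226.6], 0.75), ([316.7, 213.3], 0.73), ([338.4, 270.2], 0.71), ([286.2, 214.6], 0.69), ([278.3, 229.9], 0.69), ([292.5, 202.5], 0.63)]
```

View pics/w0.png

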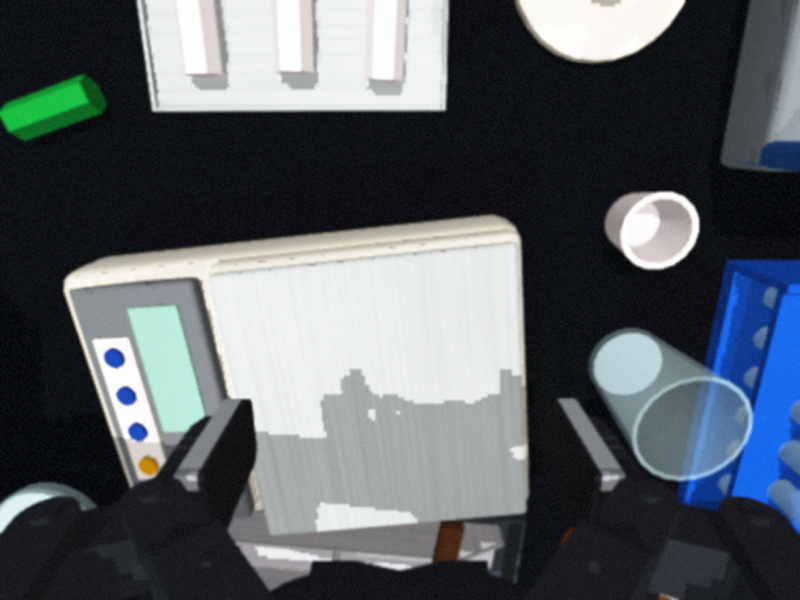

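```bash
python3 - <<'E'
from h import *
c=unp('wrist',np.array([[212,274],[517,245],[525,515],[268,535]])*.64,.094);print(np.round(c,3),c.mean(0))
E
python3 -m pendant '[[[1,-340,0,0,0,0,0],[1,-340,0,0,0,0,0],[1,-340,0,0,0,0,0],[1,-340,0,0,0,0,0],[1,-340,0,0,0,0,0]]]' >/dev/null
python3 -m pendant '[[[1,-140,0,0,0,0,0],[1,-140,0,0,0,0,0],[1,-140,0,0,0,0,0],[1,-140,0,0,0,0,0],[1,-140,0,0,0,0,0]]]'
python3 - <<'E'
from h import *
print(T());snap('wrist','w1')
E
```

```text
[[ 0.469  0.004  0.094]
 [ 0.643  0.021  0.094]
 [ 0.662 -0.167  0.094]
 [ 0.485 -0.183  0.094]] [ 0.56464627 -0.08129408  0.094     ]
time_s: 1.48
eef_pos: [0.574, -0.3525, 0.4041]
eef_rot: [0.0, 0.709, 0.705, -0.0]
wrist_force: [-0.1, 0.6, 0.3]
opening: 0.999
grasp_force: 0.0
[[ 4.78150945e-03  9.99988512e-01 -3.37514206e-04  5.74014348e-01]
 [ 9.99988209e-01 -4.78179352e-03 -8.45904327e-04 -3.52512775e-01]
 [-8.47508532e-04 -3.33465527e-04 -9.99999585e-01  4.04115983e-01]
 [ 0.00000000e+00  0.00000000e+00  0.00000000e+00  1.00000000e+00]]
```

View pics/w1.png

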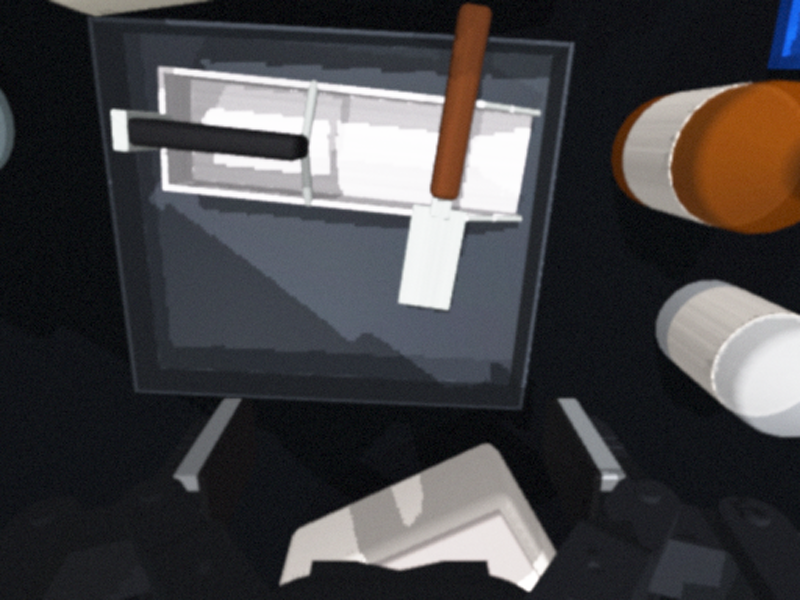

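Run:
```python
from h import *
np.set_printoptions(precision=4,suppress=True)
def f(n,px,z):
    w=unp('wrist',np.array(px,float)*.64,z)[:,:2];print(n,w.tolist() and np.round(w,4).tolist());return w
st=f('store',[[92,18],[572,43],[522,408],[137,392]],.04);print(st.mean(0),[np.linalg.norm(st[i]-st[i-1]) for i in range(4)])
f('scoop back top',[[160,68],[163,190]],.048)
f('arch feet',[[314,84],[306,202]],.048)
f('spout floor',[[530,112],[518,215]],.006)
g=f('grip top',[[130,133],[305,147]],.103);d=g[1]-g[0];print(np.linalg.norm(d),np.degrees(np.arctan2(d[1],d[0])))
s=f('spatula',[[475,8],[445,197]],.064);d=s[1]-s[0];print(np.linalg.norm(d),np.degrees(np.arctan2(d[1],d[0])), s[0]+d*85/107)
f('blade end',[[399,303],[449,309]],.055)
for n in('scoop','spatula','brush','scoop_grip','scoop_spout'):
    print(n,[(np.round(np.array(b['point'])*[800,600],1).tolist(),round(b['confidence'],2)) for b in ctrl.boxes_of('wrist',n)][:6])
```

```text
store [[0.3951, -0.2034], [0.6792, -0.2184], [0.6672, -0.4651], [0.3806, -0.4505]]
[ 0.5305 -0.3343] [np.float64(0.24753297619576933), np.float64(0.28450618132380767), np.float64(0.2469801385148928), np.float64(0.2869014058047261)]
scoop back top [[0.4349, -0.2318], [0.4262, -0.3026]]
arch feet [[0.5254, -0.2413], [0.5164, -0.3107]]
spout floor [[0.6653, -0.2559], [0.6619, -0.3261]]
grip top [[0.4388, -0.2683], [0.5276, -0.2757]]
0.08912400358194408 -4.810558321747919
spatula [[0.6172, -0.2048], [0.6034, -0.306]]
0.10223501414568158 -97.78915612212081 [ 0.6062 -0.2852]
blade end [[0.5754, -0.3765], [0.6087, -0.3809]]
scoop [([315.0, 148.1], 0.96)]
spatula [([447.8, 185.8], 0.67)]
brush []
scoop_grip [([317.5, 140.8], 0.77)]
scoop_spout [([318.3, 133.7], 0.58)]
```

The wrist view shows the scoop with its black grip from (130,133) to (305,147) and one spatula across it (handle 475,8 to 445,197, blade down to 425,305). There is no brush, and the -y half of the tray is clear. I'm taking the spatula by its handle at the origin.

Run:
```python
from h import *
print(ctrl.tip_reach)
rows(down(-.136),[.607,-.286,.30]);rows(down(-.136),[.607,-.286,.2225])
```

```text
0.1734
shift [ 60.4  31.6 104.9] rot [ 0.     -0.0003  0.1381]
shift [ 60.4  31.6 182.4] rot [ 0.     -0.0003  0.1381]
```

```bash
python3 -m pendant '[[[0.6,60.4,31.6,105,0,0,0.138],[0.6,60.4,31.6,105,0,0,0.138],[0.6,60.4,31.6,105,0,0,0.138],[0.6,60.4,31.6,105,0,0,0.138],[0.6,60.4,31.6,105,0,0,0.138]]]'
python3 -m pendant '[[[0.6,0,0,30,0,0,0],[0.6,0,0,55,0,0,0],[0.6,0,0,70,0,0,0],[0.6,0,0,77,0,0,0],[0.6,0,0,77,0,0,0]]]'
python3 -m pendant '[[[0,0,0,0,0,0,0],[0,0,0,0,0,0,0],[0,0,0,0,0,0,0],[0,0,0,0,0,0,0],[0,0,0,0,0,0,0]]]'
python3 -m pendant '[[[0,0,0,0,0,0,0],[0,0,0,0,0,0,0],[0,0,0,-10,0,0,0],[0,0,0,-30,0,0,0],[0,0,0,-60,0,0,0]]]'
python3 - <<'E'
from h import *
snap('wrist','w2')
rows(down(-.136+np.pi/2),[.525,-.40,.28]); rows(down(-.136-np.pi/2),[.525,-.40,.28]);print(ctrl.get_obs()['q'])
E
```

```text
time_s: 2.2
eef_pos: [0.6065, -0.2849, 0.2971]
eef_rot: [-0.003, 0.753, 0.658, -0.001]
wrist_force: [0.5, -0.5, 0.7]
opening: 0.6
grasp_force: 0.0
time_s: 2.62
eef_pos: [0.6063, -0.2882, 0.2222]
eef_rot: [-0.001, 0.754, 0.657, -0.0]
wrist_force: [-0.8, 0.5, -0.3]
opening: 0.597
grasp_force: 0.0
time_s: 3.03
eef_pos: [0.6074, -0.2885, 0.225]
eef_rot: [0.002, 0.754, 0.657, 0.0]
wrist_force: [-1.5, -0.3, 7.8]
opening: 0.188
grasp_force: 60.5
time_s: 3.45
eef_pos: [0.6055, -0.2871, 0.2806]
eef_rot: [-0.003, 0.754, 0.657, -0.001]
wrist_force: [-0.1, -0.2, -1.0]
opening: 0.189
grasp_force: 59.7
shift [-121.7  -66.9    9.9] rot [ 0.0022  0.0067 -1.5725]
shift [-121.7  -66.9    9.9] rot [ 0.0067 -0.0022  1.5691]
[-6.19239606e-01  5.01722459e-01  1.43116747e+00  5.72972565e-05
  1.20238459e+00 -4.81543013e-01]
```

View pics/w2.png

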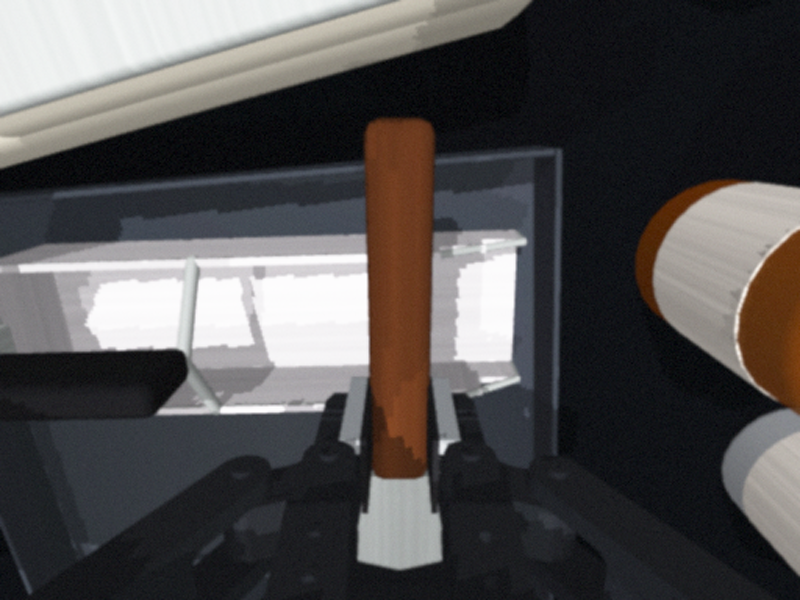

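The spatula is held near its origin (handle in the jaws at 400,430) and is clear of the scoop.

```bash
python3 -m pendant '[[[0,0,0,-40,0,0,0],[0,-122,-59,-50,0,0,0.12],[0,-122,-59,-50,0,0,0.24],[0,-122,-59,-50,0,0,0.36],[0,-122,-59,-50,0,0,0.48]]]' >/dev/null
python3 -m pendant '[[[0,0,0,0,0,0,0.12],[0,0,0,0,0,0,0.24],[0,0,0,0,0,0,0.36],[0,0,0,0,0,0,0.48],[0,0,0,0,0,0,0.6]]]' >/dev/null
python3 -m pendant '[[[0,0,0,0,0,0,0.12],[0,0,0,0,0,0,0.24],[0,0,0,0,0,0,0.36],[0,0,0,0,0,0,0.41],[0,0,0,0,0,0,0.41]]]'
python3 - <<'E'
from h import *
rows(down(-.136-1.49),[.53,-.40,.181])
E
```

```text
time_s: 4.75
eef_pos: [0.5314, -0.4006, 0.3333]
eef_rot: [0.0, 1.0, -0.029, 0.0]
wrist_force: [-0.8, -0.1, -1.1]
opening: 0.192
grasp_force: 59.7
shift [ -1.5  -0.5 152.3] rot [ 0.0003 -0.0004 -0.0037]
```

```bash
python3 -m pendant '[[[0,0,0,41,0,0,0],[0,0,0,82,0,0,0],[0,0,0,115,0,0,0],[0,0,0,135,0,0,0],[0,0,0,143,0,0,0]]]'
python3 -m pendant '[[[0,0,0,5,0,0,0],[0,0,0,8,0,0,0],[0,0,0,8,0,0,0],[0.2,0,0,8,0,0,0],[0.3,0,0,8,0,0,0]]]'
python3 -m pendant '[[[0.5,0,0,0,0,0,0],[0.5,0,0,0,0,0,0],[0.5,0,0,-30,0,0,0],[0.5,0,0,-70,0,0,0],[0.5,0,0,-110,0,0,0]]]'
python3 - <<'E'
from h import *
rows(down(-np.pi/2-.098),[.501,-.274,.30])
E
```

```text
time_s: 5.17
eef_pos: [0.53, -0.3992, 0.1854]
eef_rot: [-0.002, 1.0, -0.028, -0.002]
wrist_force: [-0.5, -0.3, -1.3]
opening: 0.188
grasp_force: 59.7
time_s: 5.58
eef_pos: [0.532, -0.4013, 0.1837]
eef_rot: [0.001, 1.0, -0.028, 0.001]
wrist_force: [-0.2, 0.5, -0.3]
opening: 0.3
grasp_force: 0.0
time_s: 6.0
eef_pos: [0.5309, -0.4002, 0.2918]
eef_rot: [-0.001, 1.0, -0.029, -0.001]
wrist_force: [0.3, -0.8, 0.4]
opening: 0.496
grasp_force: 0.0
shift [ -37.1 -124.3   -7.9] rot [-0.0021  0.0022  0.0408]
```

```bash
python3 -m pendant '[[[0.6,-37,-124,-15,0,0,0.041],[0.6,-37,-124,-15,0,0,0.041],[0.6,-37,-124,-15,0,0,0.041],[0.6,-37,-124,-15,0,0,0.041],[0.6,-37,-124,-15,0,0,0.041]]]'
python3 - <<'E'
from h import *
snap('wrist','w3')
snap('side','s3')
print(np.round(prj('wrist',[[.501,-.274,.103],[.4412,-.268,.103],[.526,-.2765,.103]])/.64))
E
```

```text
time_s: 6.42
eef_pos: [0.5013, -0.2723, 0.3075]
eef_rot: [0.0, 0.999, -0.048, 0.0]
wrist_force: [0.3, -1.0, -0.2]
opening: 0.6
grasp_force: 0.0
[[395. 367.]
 [395. 498.]
 [394. 304.]]
```

View pics/w3.png

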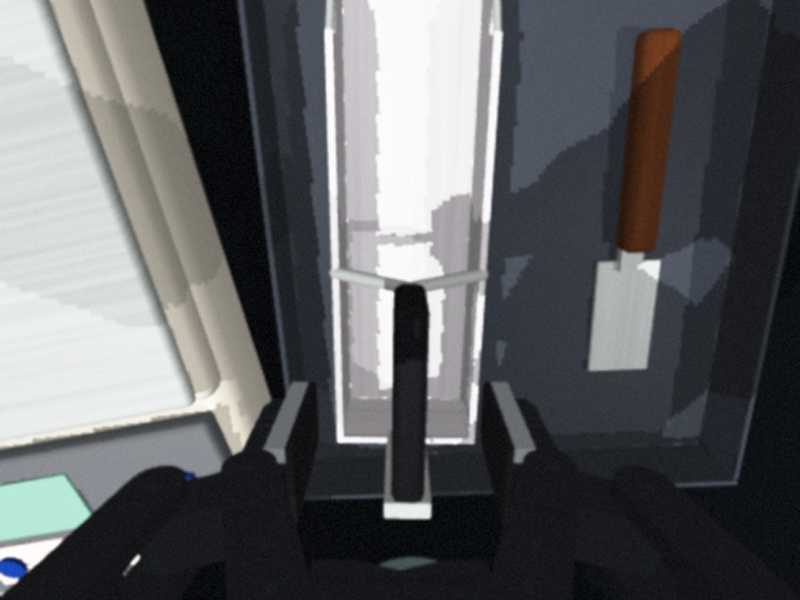

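The spatula lies in the clear half (handle 650,140, blade 622,315). The grip runs from (409,287) to (408,497), slightly right of the jaws' centre.

Run:
```python
from h import *
w=unp('wrist',np.array([[409,285],[408,499]])*.64,.103);print(w);c=w[1]+(w[0]-w[1])*(65/90);print(c,np.linalg.norm(w[0]-w[1]))
print(unp('wrist',np.array([[338,440],[475,442]])*.64,.048))
rows(down(-np.pi/2-.098),[c[0],c[1],.239])
```

```text
[[ 0.53250233 -0.28239606  0.103     ]
 [ 0.44002381 -0.2734311   0.103     ]]
[ 0.50681385 -0.2799058   0.103     ] 0.09291204108107234
[[ 0.43541677 -0.23714821  0.048     ]
 [ 0.42703768 -0.308622    0.048     ]]
shift [ 5.2  4.2 68.5] rot [ 0.0015 -0.0016  0.0005]
```

```bash
python3 -m pendant '[[[0.6,3,4.5,25,0,0,0],[0.6,3,4.5,50,0,0,0],[0.6,3,4.5,63,0,0,0],[0.6,3,4.5,68,0,0,0],[0.6,3,4.5,68,0,0,0]]]'
python3 -m pendant '[[[0,0,0,0,0,0,0],[0,0,0,0,0,0,0],[0,0,0,0,0,0,0],[0,0,0,0,0,0,0],[0,0,0,0,0,0,0]]]'
python3 -m pendant '[[[0,0,0,0,0,0,0],[0,0,0,-5,0,0,0],[0,0,0,-25,0,0,0],[0,0,0,-60,0,0,0],[0,0,0,-100,0,0,0]]]'
python3 - <<'E'
from h import *
snap('side','s4')
E
```

```text
time_s: 6.93
eef_pos: [0.5036, -0.28, 0.237]
eef_rot: [-0.001, 0.999, -0.05, -0.001]
wrist_force: [0.5, 0.3, 0.4]
opening: 0.598
grasp_force: 0.0
time_s: 7.35
eef_pos: [0.5046, -0.28, 0.2401]
eef_rot: [0.001, 0.999, -0.049, 0.001]
wrist_force: [-0.7, -0.6, 4.3]
opening: 0.155
grasp_force: 59.4
time_s: 7.77
eef_pos: [0.5029, -0.2785, 0.3369]
eef_rot: [-0.002, 0.999, -0.049, -0.003]
wrist_force: [0.6, -1.5, -1.4]
opening: 0.153
grasp_force: 58.6
```

View pics/s4.png

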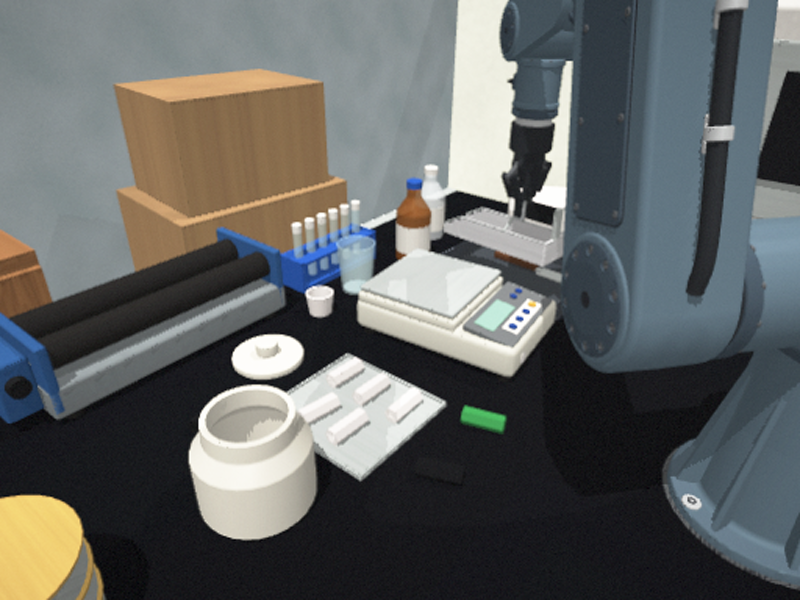

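The scoop hangs level under the gripper over the store (510,225), and all five rods are still on the tray.

```bash
python3 -m pendant '[[[0,0,0,-40,0,0,0],[0,0,0,-50,0,0,-0.1],[0,0,0,-50,0,0,-0.22],[0,0,0,-50,0,0,-0.34],[0,0,0,-50,0,0,-0.46]]]' >/dev/null
python3 -m pendant '[[[0,0,0,0,0,0,-0.12],[0,0,0,0,0,0,-0.24],[0,0,0,0,0,0,-0.36],[0,0,0,0,0,0,-0.48],[0,0,0,0,0,0,-0.6]]]' >/dev/null
python3 -m pendant '[[[0,0,0,0,0,0,-0.12],[0,0,0,0,0,0,-0.24],[0,0,0,0,0,0,-0.36],[0,0,0,0,0,0,-0.48],[0,0,0,0,0,0,-0.6]]]'
python3 - <<'E'
from h import *
rows(down(.096),[.5686,-.118,.38])
E
```

```text
time_s: 9.07
eef_pos: [0.5039, -0.2792, 0.3881]
eef_rot: [-0.001, 0.708, 0.706, -0.0]
wrist_force: [-0.8, 0.1, -1.9]
opening: 0.16
grasp_force: 59.0
shift [161.4  64.3   8.2] rot [-0.0009 -0.0009 -0.0989]
```

```bash
python3 -m pendant '[[[0,161,64,8,0,0,-0.099],[0,161,64,8,0,0,-0.099],[0,161,64,8,0,0,-0.099],[0,161,64,8,0,0,-0.099],[0,161,64,8,0,0,-0.099]]]'
python3 - <<'E'
from h import *
snap('wrist','w5')
rows(down(.096),[.5686,-.118,.333])
c=[.565,-.081,.094]
ax=np.array([np.cos(.096),np.sin(.096),0]);ay=np.array([-ax[1],ax[0],0])
print(np.round(prj('wrist',[np.array(c)+ax*.09*a+ay*.095*b for a,b in((-1,1),(1,1),(1,-1),(-1,-1))])/.64))
E
```

```text
time_s: 9.48
eef_pos: [0.5704, -0.1134, 0.3799]
eef_rot: [-0.001, 0.673, 0.74, 0.001]
wrist_force: [-0.8, -0.4, -1.9]
opening: 0.155
grasp_force: 59.2
shift [-3.4 -1.9 46.9] rot [-0.0007 -0.0022 -0.0007]
[[193.  23.]
 [592.  22.]
 [552. 397.]
 [236. 397.]]
```

View pics/w5.png

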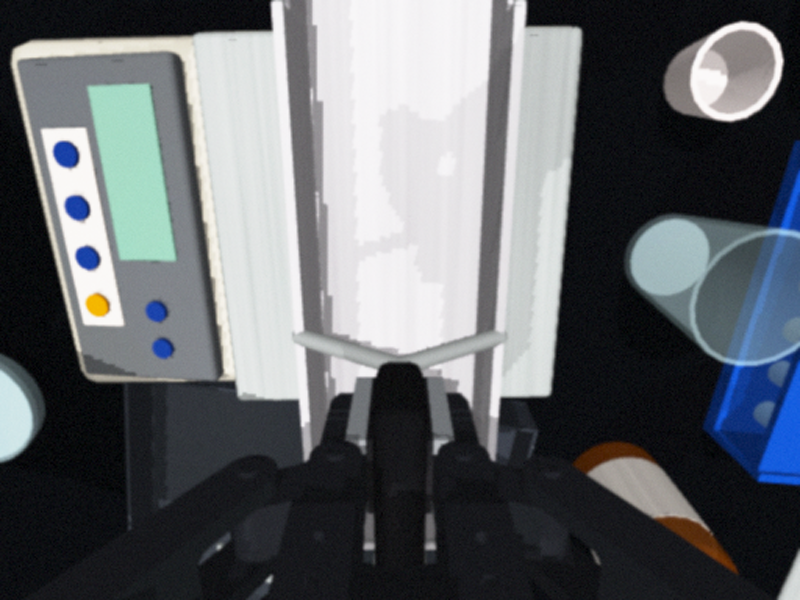

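The pan corners at (195,33), (581,28), (552,396) and (237,398) match the prediction to a few mm. The scoop is centred over it, so I'm lowering now.

```bash
python3 -m pendant '[[[0,-3,-3,15,0,0,0],[0,-3,-3,30,0,0,0],[0,-3,-3,40,0,0,0],[0,-3,-3,45,0,0,0],[0,-3,-3,46,0,0,0]]]'
python3 -m pendant '[[[0,0,0,1,0,0,0],[0,0,0,2,0,0,0],[0,0,0,2,0,0,0],[0,0,0,2,0,0,0],[0,0,0,2,0,0,0]]]'
```

```text
time_s: 9.95
eef_pos: [0.5662, -0.1229, 0.3332]
eef_rot: [-0.001, 0.675, 0.738, -0.0]
wrist_force: [-0.6, 1.5, -2.3]
opening: 0.157
grasp_force: 59.1
time_s: 10.37
eef_pos: [0.567, -0.1224, 0.3332]
eef_rot: [0.0, 0.675, 0.738, 0.0]
wrist_force: [0.3, 0.7, -1.7]
opening: 0.152
grasp_force: 59.1
```

```bash
python3 -m pendant '[[[0,4,0,0,0,0,0],[0,4,0,1,0,0,0],[0,4,0,2,0,0,0],[0,4,0,2,0,0,0],[0,4,0,2,0,0,0]]]'
python3 -m pendant '[[[0,0,0,1,0,0,0],[0,0,0,1.5,0,0,0],[0,0,0,1.5,0,0,0],[0,0,0,1.5,0,0,0],[0,0,0,1.5,0,0,0]]]'
```

```text
time_s: 10.78
eef_pos: [0.5666, -0.1181, 0.3311]
eef_rot: [0.0, 0.674, 0.738, 0.0]
wrist_force: [-1.8, 0.9, 2.3]
opening: 0.158
grasp_force: 59.7
time_s: 11.2
eef_pos: [0.5667, -0.1182, 0.3311]
eef_rot: [0.001, 0.674, 0.738, 0.0]
wrist_force: [-6.1, 2.9, 10.3]
opening: 0.153
grasp_force: 61.2
```

```bash
python3 -m pendant '[[[0.15,0,0,-1.5,0,0,0],[0.25,0,0,-1.5,0,0,0],[0.5,0,0,-1.5,0,0,0],[0.5,0,0,-1.5,0,0,0],[0.5,0,0,-20,0,0,0]]]'
python3 -m pendant '[[[0.6,0,0,-41,0,0,0],[0.6,0,0,-70,0,0,0],[0.9,100,-30,-70,0,0,0.096],[0.9,100,-30,-70,0,0,0.096],[0.9,100,-30,-70,0,0,0.096]]]'
python3 -m pendant '[[[0.9,160,-40,0,0,0,0],[0.9,160,-40,0,0,0,0],[0.9,160,-40,0,0,0,0],[0.9,160,-40,0,0,0,0],[0.9,160,-40,0,0,0,0]]]'
python3 - <<'E'
from h import *
print(T()[:3,3]);snap('wrist','w6')
E
```

```text
time_s: 11.62
eef_pos: [0.5652, -0.118, 0.3454]
eef_rot: [-0.003, 0.675, 0.738, -0.001]
wrist_force: [0.2, 0.3, -1.0]
opening: 0.502
grasp_force: 0.0
time_s: 12.03
eef_pos: [0.5263, -0.019, 0.4195]
eef_rot: [-0.0, 0.709, 0.705, 0.0]
wrist_force: [-0.1, 0.5, 0.2]
opening: 0.899
grasp_force: 0.0
time_s: 12.45
eef_pos: [0.4865, 0.1442, 0.4191]
eef_rot: [-0.001, 0.707, 0.707, 0.001]
wrist_force: [-0.1, 0.2, -0.7]
opening: 0.903
grasp_force: 0.0
[0.48645095 0.14421475 0.41913517]
```

View pics/w6.png

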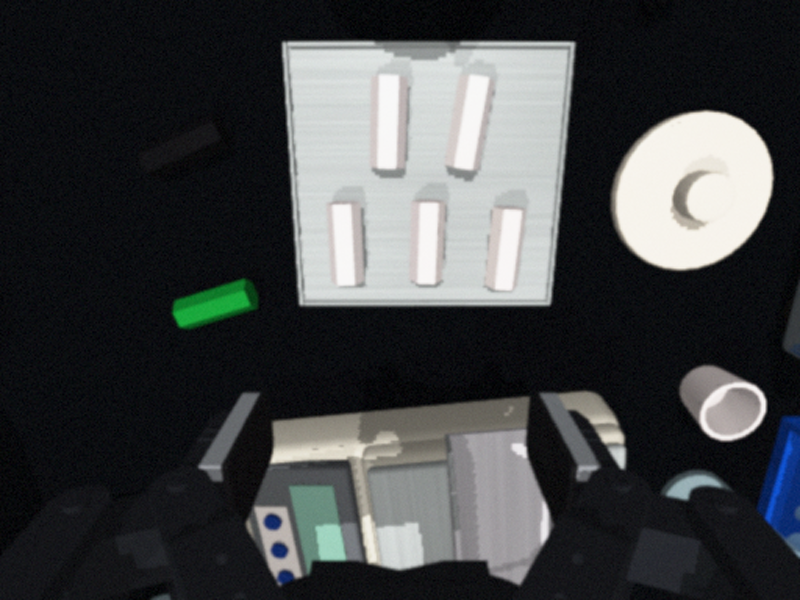

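Five white rods lie on the tray, with centres near (388,122), (471,122), (345,245), (427,243) and (506,249). The green bar (215,303) and black bar (180,147) are look-alikes off the tray.

```bash
cat > plan.txt <<'E'
scoop origin ~ (.5639,-.0893), x dir yaw 1.667, floor z .097
E
python3 - <<'E'
from h import *
np.set_printoptions(precision=4,suppress=True)
E={'A':[[389,73],[388,170]],'B':[[479,75],[464,170]],'C':[[341,203],[347,286]],'D':[[428,201],[427,285]],'E':[[511,209],[501,290]]}
for k,v in E.items():
    w=unp('wrist',np.array(v)*.64,.025);d=w[0]-w[1];print(k,w.mean(0)[:2],w[:,1],'len',np.linalg.norm(d),'yaw',np.arctan2(d[1],d[0])-np.pi)
print(unp('wrist',np.array([[284,42],[574,42],[550,305],[300,305]])*.64,.008))
print(unp('wrist',np.array([[395,550]])*.64,.097))
rows(down(-1.57),[.445,.145,.25])
E
```

```text
A [0.4816 0.2292] [0.2603 0.198 ] len 0.06225374157136144 yaw -1.5892949654004949
B [0.5378 0.2285] [0.259 0.198] len 0.06153005288403198 yaw -1.6942437203906326
C [0.4485 0.1444] [0.1753 0.1136] len 0.06171734841379465 yaw -1.5351627127994438
D [0.5094 0.1454] [0.1766 0.1143] len 0.06230946974275404 yaw -1.5659903718863646
E [0.567  0.1406] [0.1709 0.1103] len 0.0607166997480622 yaw -1.6264439955560623
[[0.4107 0.2816 0.008 ]
 [0.6079 0.2816 0.008 ]
 [0.6089 0.0924 0.008 ]
 [0.4099 0.0928 0.008 ]]
[[ 0.4853 -0.066   0.097 ]]
shift [  3.1 -42.4 169.1] rot [-0.0004 -0.0003  1.5697]
```

```bash
python3 -m pendant '[[[0.85,3,-40,40,0,0,0.12],[0.85,3,-40,80,0,0,0.24],[0.85,3,-40,120,0,0,0.36],[0.85,3,-40,120,0,0,0.48],[0.85,3,-40,120,0,0,0.6]]]' >/dev/null
python3 -m pendant '[[[0.85,0,0,0,0,0,0.12],[0.85,0,0,0,0,0,0.24],[0.85,0,0,0,0,0,0.36],[0.85,0,0,0,0,0,0.48],[0.85,0,0,0,0,0,0.6]]]' >/dev/null
python3 -m pendant '[[[0.85,0,0,0,0,0,0.12],[0.85,0,0,0,0,0,0.24],[0.85,0,0,0,0,0,0.335],[0.85,0,0,0,0,0,0.335],[0.85,0,0,0,0,0,0.335]]]'
python3 - <<'E'
from h import *
snap('wrist','w7')
rows(down(-1.535),[.4485,.1444,.182])
E
```

```text
time_s: 13.75
eef_pos: [0.449, 0.1411, 0.2991]
eef_rot: [0.0, 1.0, 0.016, -0.0]
wrist_force: [0.4, 0.2, -0.5]
opening: 0.849
grasp_force: 0.0
shift [ -0.3  -3.2 117.1] rot [ 0.0003  0.0001 -0.0039]
```

View pics/w7.png

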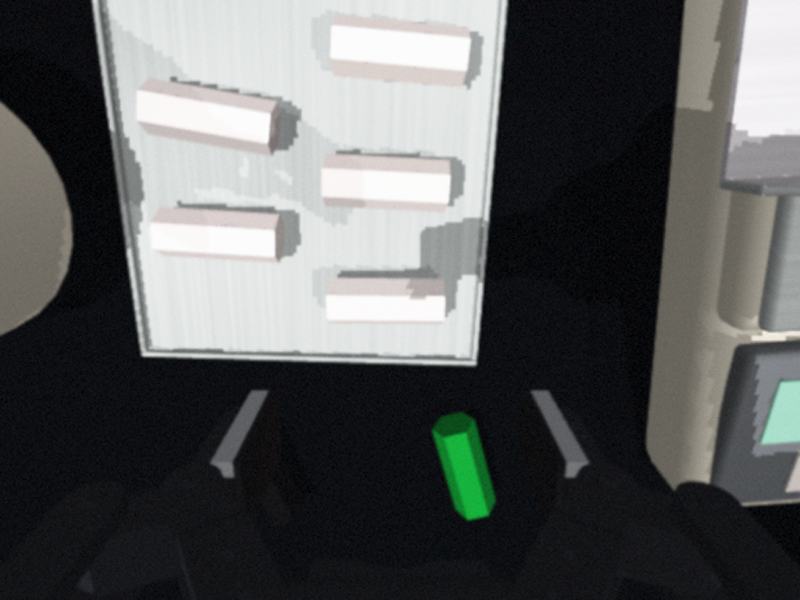

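All five rods are in place. Rod C is at (386,306) and the green look-alike at (465,465).

Run:
```python
from h import *
for k,v in {'C':[[327,306],[445,307]],'A':[[151,237],[278,245]],'D':[[322,183],[450,185]],'B':[[138,105],[276,133]],'E':[[331,46],[468,53]]}.items():
    w=unp('wrist',np.array(v)*.64,.025);d=w[0]-w[1];print(k,w.mean(0)[:2],w[:,1],np.arctan2(d[1],d[0])-np.pi)
```

```text
C [0.44723854 0.14724874] [0.17723868 0.1172588 ] -1.5490913379466307
A [0.47848732 0.23168905] [0.26262149 0.2007566 ] -1.6053888525412932
D [0.50821477 0.148633  ] [0.17874914 0.11851686] -1.5554782091398538
B [0.53470413 0.23031585] [0.26121929 0.19941241] -1.7364694228936461
E [0.56588119 0.14403458] [0.17391794 0.11415122] -1.586321747527747
```

```bash
python3 -m pendant '[[[0.85,-1,-5,40,0,0,0],[0.85,-1,-5,80,0,0,0],[0.85,-1,-5,105,0,0,0],[0.85,-1,-5,116,0,0,0],[0.85,-1,-5,117,0,0,0]]]'
python3 -m pendant '[[[0.5,0,0,0,0,0,0],[0.5,0,0,0,0,0,0],[0.5,0,0,0,0,0,0],[0.5,0,0,0,0,0,0],[0.5,0,0,0,0,0,0]]]'
python3 -m pendant '[[[0.5,0,0,-5,0,0,0],[0.5,0,0,-30,0,0,0],[0.5,0,0,-70,0,0,0],[0.5,0,0,-110,0,0,0],[0.5,0,0,-150,0,0,0]]]'
python3 - <<'E'
from h import *
o=np.array([.5639,-.0893]);u=np.array([np.cos(1.667),np.sin(1.667)]);v=np.array([-u[1],u[0]])
for y in(-.015,.015):
  p=o+.064*u+y*v;print(p);rows(down(-1.475),[p[0],p[1],.33])
E
```

```text
time_s: 14.22
eef_pos: [0.4463, 0.1466, 0.1799]
eef_rot: [0.0, 1.0, 0.016, -0.003]
wrist_force: [-0.4, -0.8, 0.5]
opening: 0.849
grasp_force: 0.0
time_s: 14.63
eef_pos: [0.448, 0.147, 0.1834]
eef_rot: [-0.0, 1.0, 0.015, 0.001]
wrist_force: [0.4, 1.1, 1.8]
opening: 0.681
grasp_force: 64.3
time_s: 15.05
eef_pos: [0.4468, 0.147, 0.3342]
eef_rot: [0.0, 1.0, 0.015, -0.0]
wrist_force: [1.7, 0.1, -1.0]
opening: 0.681
grasp_force: 64.5
[ 0.5726831  -0.02415511]
shift [120.7 174.8   4.1] rot [ 0.      0.0006 -0.0658]
[ 0.54282182 -0.02703677]
shift [ 90.8 176.8   4.1] rot [ 0.      0.0006 -0.0658]
```

```bash
python3 -m pendant '[[[0.5,121,174,-10,0,0,-0.066],[0.5,121,174,-10,0,0,-0.066],[0.5,121,174,-10,0,0,-0.066],[0.5,121,174,-10,0,0,-0.066],[0.5,121,174,-10,0,0,-0.066]]]'
python3 -m pendant '[[[0.5,0,10,0,0,0,0],[0.5,0,10,0,0,0,0]]]'
python3 - <<'E'
from h import *
snap('wrist','w8');print(T()[:3,3])
o=np.array([.5639,-.0893]);u=np.array([np.cos(1.667),np.sin(1.667)]);v=np.array([-u[1],u[0]])
P=lambda x,y,z:[*(o+x*u+y*v),.094+z]
print(np.round(prj('wrist',[P(.135,.036,.022),P(.135,-.036,.022),P(-.005,0,.1),P(-.008,.036,.045),P(-.008,-.036,.045)])/.64))
E
```

```text
time_s: 15.47
eef_pos: [0.572, -0.0218, 0.343]
eef_rot: [0.0, 0.999, 0.048, 0.0]
wrist_force: [1.4, 0.2, -0.5]
opening: 0.681
grasp_force: 64.5
time_s: 15.63
eef_pos: [0.5731, -0.0332, 0.3425]
eef_rot: [0.0, 0.999, 0.046, 0.0]
wrist_force: [-0.5, 0.6, -0.9]
opening: 0.68
grasp_force: 64.5
[ 0.57217073 -0.03136078  0.34199947]
[[225. 443.]
 [204. 290.]
 [618. 494.]
 [558. 475.]
 [578. 308.]]
```

View pics/w8.png

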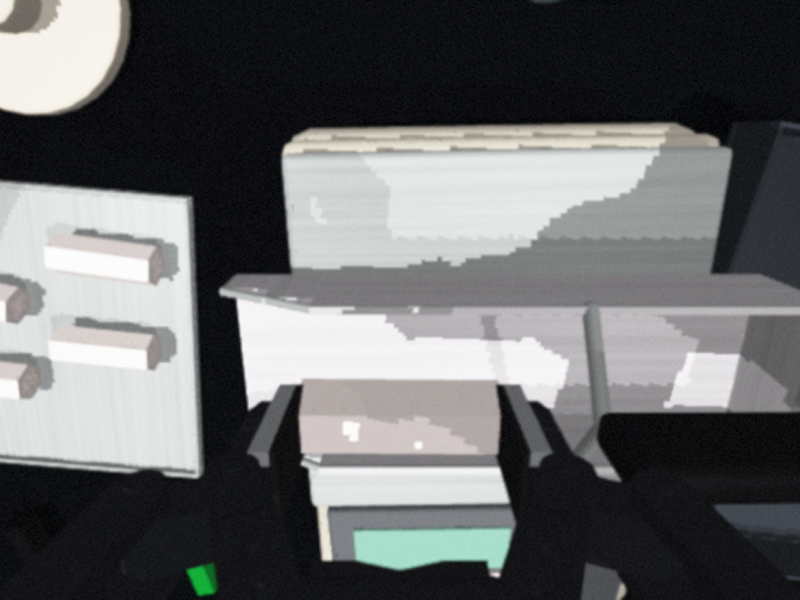

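The held rod (400,415) is inside the trough outline. The scoop's front corner (222,292) and arch foot (592,305) put its origin at about y=-0.0955, and the bar front at (600,440) is clear of the fingers.

```bash
python3 -m pendant '[[[0.5,0,-4,20,0,0,0],[0.5,0,-4,40,0,0,0],[0.5,0,-4,52,0,0,0],[0.5,0,-4,60,0,0,0],[0.5,0,-4,62,0,0,0]]]'
python3 -m pendant '[[[0.5,0,0,0,0,0,0],[0.5,0,0,1,0,0,0],[0.5,0,0,2,0,0,0]]]'
```

```text
time_s: 16.1
eef_pos: [0.5709, -0.0251, 0.2785]
eef_rot: [-0.001, 0.999, 0.048, -0.001]
wrist_force: [-0.8, -0.3, -0.3]
opening: 0.683
grasp_force: 64.5
time_s: 16.35
eef_pos: [0.5723, -0.0262, 0.2791]
eef_rot: [0.0, 0.999, 0.048, 0.001]
wrist_force: [-0.4, -0.2, 0.6]
opening: 0.682
grasp_force: 64.5
```

```bash
python3 -m pendant '[[[0.78,0,0,0,0,0,0],[0.78,0,0,0,0,0,0],[0.78,0,0,-20,0,0,0],[0.78,0,0,-60,0,0,0],[0.78,0,0,-100,0,0,0]]]'
python3 -m pendant '[[[0.85,-80,-150,0,0,0,0],[0.85,-80,-150,0,0,0,0],[0.85,-80,-150,0,0,0,0],[0.85,-80,-150,0,0,0,0],[0.85,-80,-150,0,0,0,0]]]'
python3 - <<'E'
from h import *
rows(down(-1.56),[.5087,.147,.26]);rows(down(-1.56),[.5087,.147,.182])
E
```

```text
time_s: 16.77
eef_pos: [0.5712, -0.0262, 0.3778]
eef_rot: [-0.001, 0.999, 0.048, -0.002]
wrist_force: [1.1, -0.8, 0.2]
opening: 0.778
grasp_force: 0.0
time_s: 17.18
eef_pos: [0.4744, 0.1196, 0.3782]
eef_rot: [-0.001, 0.999, 0.05, -0.001]
wrist_force: [0.0, 0.4, 0.0]
opening: 0.846
grasp_force: 0.0
shift [ 37.  -23.6 118.2] rot [-0.0022  0.0014  0.089 ]
shift [ 37.1 -23.4 196.2] rot [-0.0022  0.0014  0.089 ]
```

```bash
cat >> h.py <<'E'
def rods():
    # white top flats of rods, at z=.025, by threshold in the wrist picture
    M=T();im=snap('wrist','auto');hsv=cv2.cvtColor(cv2.GaussianBlur(im,(3,3),0),cv2.COLOR_BGR2GRAY)
    for b in ctrl.boxes_of('wrist','rod1'):
        p=np.array(b['point'])*[512,384];print(np.round(p/.64),round(b['confidence'],2),np.round(unp('wrist',[p],.016,M)[0,:2],3))
E
python3 -m pendant '[[[0.85,37,-23.5,40,0,0,0.089],[0.85,37,-23.5,80,0,0,0.089],[0.85,37,-23.5,90,0,0,0.089],[0.85,37,-23.5,90,0,0,0.089]]]'
python3 - <<'E'
from h import *
rods();rows(down(-1.56),[.5087,.147,.182])
E
```

```text
time_s: 17.52
eef_pos: [0.5108, 0.1425, 0.2833]
eef_rot: [0.0, 1.0, 0.004, -0.004]
wrist_force: [-1.1, 0.7, -0.8]
opening: 0.847
grasp_force: 0.0
[278. 550.] 0.93 [0.355 0.213]
[383. 310.] 0.87 [0.508 0.15 ]
[397. 188.] 0.79 [0.567 0.143]
[214. 359.] 0.74 [0.48  0.237]
[208. 253.] 0.72 [0.536 0.233]
[464. 538.] 0.65 [0.365 0.103]
shift [ -3.6  -4.9 105.9] rot [ 0.0002  0.0016 -0.004 ]
```

```bash
python3 -m pendant '[[[0.85,-2,-6,40,0,0,0],[0.85,-2,-6,80,0,0,0],[0.85,-2,-6,97,0,0,0],[0.85,-2,-6,104,0,0,0],[0.85,-2,-6,105,0,0,0]]]'
python3 -m pendant '[[[0.5,0,0,0,0,0,0],[0.5,0,0,0,0,0,0],[0.5,0,0,0,0,0,0],[0.5,0,0,0,0,0,0],[0.5,0,0,0,0,0,0]]]'
python3 -m pendant '[[[0.5,0,0,-5,0,0,0],[0.5,0,0,-30,0,0,0],[0.5,0,0,-70,0,0,0],[0.5,0,0,-110,0,0,0],[0.5,0,0,-160,0,0,0]]]'
python3 - <<'E'
from h import *
o=np.array([.5639,-.0955]);u=np.array([np.cos(1.667),np.sin(1.667)]);v=np.array([-u[1],u[0]])
p=o+.070*u+.0155*v;print(p);rows(down(-1.475),[p[0],p[1],.342])
E
```

```text
time_s: 18.03
eef_pos: [0.5109, 0.1479, 0.1835]
eef_rot: [0.0, 1.0, 0.003, 0.0]
wrist_force: [-0.3, -0.3, 0.9]
opening: 0.854
grasp_force: 0.0
time_s: 18.45
eef_pos: [0.5122, 0.1483, 0.1859]
eef_rot: [-0.0, 1.0, 0.003, 0.003]
wrist_force: [0.5, -1.0, 8.4]
opening: 0.674
grasp_force: 64.7
time_s: 18.87
eef_pos: [0.5097, 0.1483, 0.3368]
eef_rot: [-0.0, 1.0, 0.003, -0.0]
wrist_force: [2.1, 0.7, -1.0]
opening: 0.677
grasp_force: 64.3
[ 0.5417478  -0.02731254]
shift [ 30.8 175.8  -5.3] rot [-0.0001  0.0006 -0.089 ]
```

```bash
python3 -m pendant '[[[0.5,33,175,-6,0,0,-0.089],[0.5,33,175,-6,0,0,-0.089],[0.5,33,175,-6,0,0,-0.089],[0.5,33,175,-6,0,0,-0.089],[0.5,33,175,-6,0,0,-0.089]]]'
python3 -m pendant '[[[0.5,0,0,0,0,0,0],[0.5,0,0,0,0,0,0]]]'
python3 - <<'E'
from h import *
snap('wrist','w9');print(T()[:3,3]);rows(down(-1.475),[.544,-.0273,.281])
E
```

```text
time_s: 19.28
eef_pos: [0.5454, -0.0312, 0.3425]
eef_rot: [0.001, 0.999, 0.046, 0.002]
wrist_force: [0.0, 0.4, 0.3]
opening: 0.675
grasp_force: 64.3
time_s: 19.45
eef_pos: [0.5444, -0.0267, 0.3411]
eef_rot: [-0.0, 0.999, 0.047, 0.0]
wrist_force: [-0.6, -0.3, -0.4]
opening: 0.67
grasp_force: 64.3
[ 0.54425602 -0.02579879  0.34087828]
shift [-0.4  1.5 59.9] rot [-0.0007  0.0002 -0.0004]
```

View pics/w9.png

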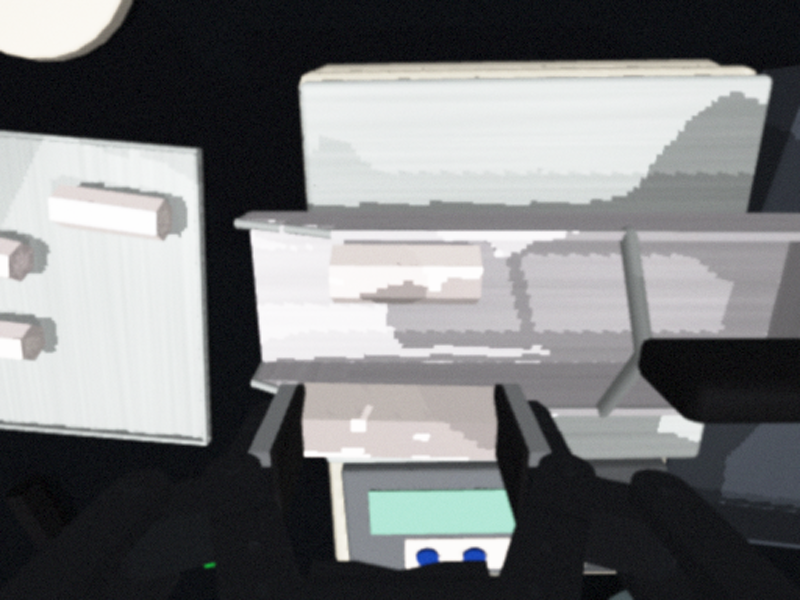

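Run:
```python
from h import *
w=unp('wrist',np.array([[605,412],[632,232]])*.64,.139);print(w,w.mean(0))
print(unp('wrist',np.array([[262,375],[245,228]])*.64,.097+.02))
print('rodC top',unp('wrist',np.array([[330,258],[482,258]])*.64,.119))
```

```text
[[ 0.53232418 -0.107017    0.139     ]
 [ 0.60193441 -0.10060796  0.139     ]] [ 0.5671293  -0.10381248  0.139     ]
[[0.52407881 0.03012927 0.117     ]
 [0.58623158 0.03719023 0.117     ]]
rodC top [[ 0.57799901  0.00382881  0.119     ]
 [ 0.58354847 -0.05469452  0.119     ]]
```

```bash
python3 -m pendant '[[[0.5,1,1,20,0,0,0],[0.5,1,1,40,0,0,0],[0.5,1,1,52,0,0,0],[0.5,1,1,59,0,0,0],[0.5,1,1,60,0,0,0]]]'
python3 -m pendant '[[[0.5,0,0,0,0,0,0],[0.78,0,0,0,0,0,0],[0.78,0,0,0,0,0,0],[0.78,0,0,-20,0,0,0],[0.78,0,0,-50,0,0,0]]]'
python3 - <<'E'
from h import *
o=np.array([.5663,-.0957]);u=np.array([np.cos(1.667),np.sin(1.667)])
for x in(.133,.055):
  p=o+x*u;rows(down(-1.475),[p[0],p[1],.279])
E
```

```text
time_s: 19.92
eef_pos: [0.5455, -0.026, 0.2802]
eef_rot: [-0.0, 0.999, 0.049, -0.001]
wrist_force: [-1.0, -0.2, -1.2]
opening: 0.68
grasp_force: 64.3
time_s: 20.33
eef_pos: [0.5444, -0.027, 0.3285]
eef_rot: [-0.001, 0.999, 0.048, -0.003]
wrist_force: [-0.0, -0.2, 0.4]
opening: 0.78
grasp_force: 0.0
shift [ 15.4 -62.4  49.5] rot [-0.0023  0.006  -0.0001]
shift [15.5 15.6 49.4] rot [-0.0023  0.006  -0.0001]
```

```bash
python3 -m pendant '[[[0,15,-62,-10,0,0,0],[0,15,-62,-10,0,0,0],[0,15,-62,-10,0,0,0],[0,15,-62,-10,0,0,0],[0,15,-62,-10,0,0,0]]]'
python3 -m pendant '[[[0,0,0,20,0,0,0],[0,0,0,40,0,0,0],[0,0,0,52,0,0,0],[0,0,0,58,0,0,0],[0,0,0,58,0,0,0]]]'
python3 -m pendant '[[[0,0,8,0,0,0,0],[0,0,16,0,0,0,0],[0,0,24,0,0,0,0],[0,0,32,0,0,0,0],[0,0,40,0,0,0,0]]]'
python3 -m pendant '[[[0,0,8,0,0,0,0],[0,0,16,0,0,0,0],[0,0,24,0,0,0,0],[0,0,32,0,0,0,0],[0,0,38,0,0,0,0]]]'
python3 -m pendant '[[[0,0,-4,0,0,0,0],[0,0,-4,-40,0,0,0],[0,0,-45,-80,0,0,0],[0,0,-80,-80,0,0,0],[0,0,-80,-80,0,0,0]]]'
python3 - <<'E'
from h import *
snap('wrist','w10')
E
```

```text
time_s: 20.75
eef_pos: [0.5545, 0.0357, 0.3406]
eef_rot: [0.0, 0.999, 0.048, -0.0]
wrist_force: [0.4, -0.5, 0.2]
opening: 0.069
grasp_force: 0.0
time_s: 21.17
eef_pos: [0.554, 0.0352, 0.2808]
eef_rot: [-0.0, 0.999, 0.047, -0.002]
wrist_force: [0.2, -0.8, -0.4]
opening: -0.002
grasp_force: 0.0
time_s: 21.58
eef_pos: [0.5589, -0.0051, 0.2835]
eef_rot: [0.0, 0.999, 0.048, 0.001]
wrist_force: [0.5, 1.0, 0.6]
opening: 0.005
grasp_force: 0.5
time_s: 22.0
eef_pos: [0.5622, -0.0428, 0.2827]
eef_rot: [-0.0, 0.999, 0.048, -0.0]
wrist_force: [0.2, 1.2, 1.4]
opening: 0.0
grasp_force: 0.3
time_s: 22.42
eef_pos: [0.5545, 0.0421, 0.3659]
eef_rot: [-0.001, 0.999, 0.049, 0.002]
wrist_force: [0.2, 0.1, -1.0]
opening: -0.002
grasp_force: 0.0
```

View pics/w10.png

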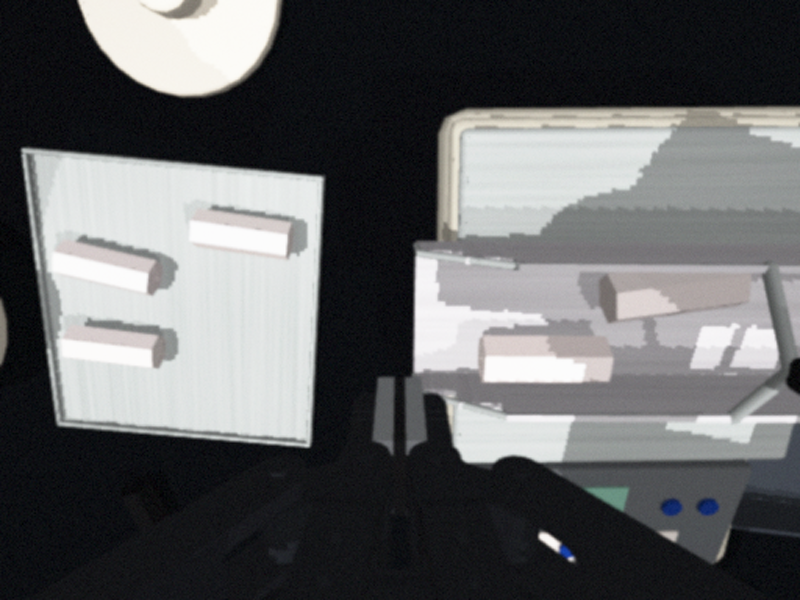

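The push moved only rod C (605–750, 295). Rod D (480–612, 358) stayed, so I'll push each on its own line.

Run:
```python
from h import *
w=unp('wrist',np.array([[482,362],[608,362],[605,285],[748,280]])*.64,.119);print(w)
o=np.array([.5663,-.0957]);u=np.array([np.cos(1.667),np.sin(1.667)]);v=np.array([-u[1],u[0]])
print((w[:,:2]-o)@np.c_[u,v])
for x,y in((.133,.015),(.056,.015),(.09,-.017),(.056,-.017)):
  p=o+x*u+y*v;rows(down(-1.475),[p[0],p[1],.282])
```

```text
[[ 0.54000222  0.00067673  0.119     ]
 [ 0.54574963 -0.05794838  0.119     ]
 [ 0.58241148 -0.04805639  0.119     ]
 [ 0.59102371 -0.11112411  0.119     ]]
[[ 0.09845712  0.01691867]
 [ 0.03955103  0.0168291 ]
 [ 0.04587571 -0.02061341]
 [-0.01772764 -0.02312782]]
shift [-16.4   4.6  82.5] rot [-0.0005 -0.003   0.004 ]
shift [-16.7  81.6  82.4] rot [-0.0005 -0.003   0.004 ]
shift [15.4 47.7 82.6] rot [-0.0005 -0.003   0.004 ]
shift [15.3 81.7 82.5] rot [-0.0005 -0.003   0.004 ]
```

```bash
python3 -m pendant '[[[0,-16.5,2,20,0,0,0],[0,-16.5,2,40,0,0,0],[0,-16.5,2,60,0,0,0],[0,-16.5,2,78,0,0,0],[0,-16.5,2,82.5,0,0,0]]]' >/dev/null
python3 -m pendant '[[[0,0,12,0,0,0,0],[0,0,24,0,0,0,0],[0,0,34,0,0,0,0],[0,0,44,0,0,0,0],[0,0,54,0,0,0,0]]]'
python3 -m pendant '[[[0,0,10,0,0,0,0],[0,0,20,0,0,0,0],[0,0,28,0,0,0,0],[0,0,34,0,0,0,0],[0,0,34,0,0,0,0]]]'
python3 -m pendant '[[[0,0,-4,0,0,0,0],[0,0,-4,-30,0,0,0],[0,20,-40,-50,0,0,0],[0,32,-50,-50,0,0,0],[0,32,-50,-50,0,0,0]]]'
python3 -m pendant '[[[0,0,0,25,0,0,0],[0,0,0,45,0,0,0],[0,0,0,50,0,0,0],[0,0,10,50,0,0,0],[0,0,20,50,0,0,0]]]'
python3 -m pendant '[[[0,0,10,0,0,0,0],[0,0,20,0,0,0,0],[0,0,30,0,0,0,0],[0,0,30,0,0,0,0]]]'
python3 -m pendant '[[[0,0,-4,0,0,0,0],[0,0,-4,-40,0,0,0],[0,0,-45,-80,0,0,0],[0.4,0,-86,-80,0,0,0],[0.85,0,-100,-80,0,0,0]]]'
python3 - <<'E'
from h import *
snap('wrist','w11')
E
```

```text
time_s: 23.3
eef_pos: [0.544, -0.0212, 0.2813]
eef_rot: [0.0, 0.999, 0.047, 0.001]
wrist_force: [0.6, 1.1, 0.6]
opening: 0.002
grasp_force: 0.4
time_s: 23.72
eef_pos: [0.5468, -0.0546, 0.2801]
eef_rot: [0.0, 0.999, 0.047, 0.0]
wrist_force: [-0.4, 0.8, 0.3]
opening: 0.0
grasp_force: 0.0
time_s: 24.13
eef_pos: [0.5755, 0.0024, 0.3324]
eef_rot: [-0.0, 0.999, 0.049, 0.002]
wrist_force: [-0.4, -0.9, 0.7]
opening: 0.001
grasp_force: 0.0
time_s: 24.55
eef_pos: [0.5755, -0.0207, 0.2801]
eef_rot: [-0.0, 0.999, 0.049, -0.001]
wrist_force: [0.1, -0.4, 1.7]
opening: 0.001
grasp_force: 0.0
time_s: 24.88
eef_pos: [0.5791, -0.0529, 0.2812]
eef_rot: [0.001, 0.999, 0.047, 0.001]
wrist_force: [-0.1, 0.4, 0.3]
opening: 0.002
grasp_force: 0.0
time_s: 25.3
eef_pos: [0.5693, 0.0517, 0.3638]
eef_rot: [-0.0, 0.999, 0.048, 0.003]
wrist_force: [0.0, -0.5, 0.2]
opening: 0.274
grasp_force: 0.0
```

View pics/w11.png

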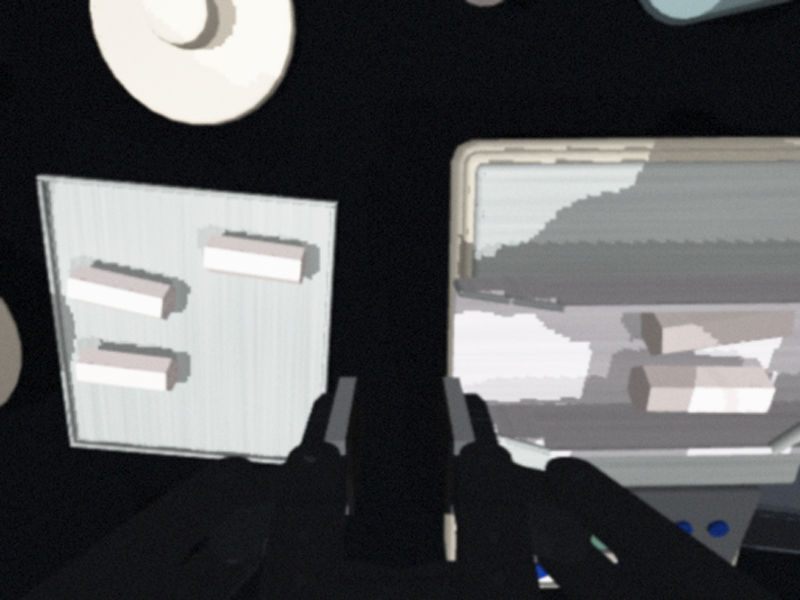

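Both rods are back under the grip area (fronts at 640,385 and 650,330). E (255,258), B (122,290) and A (127,370) are still on the tray. My picture views are used up, so from here I measure by number.

Run:
```python
from h import *
w=unp('wrist',np.array([[648,388],[658,330]])*.64,.119)
o=np.array([.5663,-.0957]);u=np.array([np.cos(1.667),np.sin(1.667)]);v=np.array([-u[1],u[0]])
print((w[:,:2]-o)@np.c_[u,v])
for k,p in {'E':[[205,257],[304,270]],'A':[[78,369],[170,380]],'B':[[68,291],[168,305]]}.items():
    w=unp('wrist',np.array(p)*.64,.025);d=w[0]-w[1];print(k,w.mean(0)[:2],np.linalg.norm(d),np.arctan2(d[1],d[0])-np.pi)
rods()
rows(down(-1.6),[.5663,.143,.285])
```

```text
[[ 0.03271227  0.01393064]
 [ 0.0327819  -0.01541824]]
E [0.56557858 0.14599009] 0.061917529250729644 -1.6083936915243442
A [0.47957454 0.233506  ] 0.06191878578330341 -1.6024762173509803
B [0.53416686 0.23335711] 0.06390424886044391 -1.620638001180734
[126. 367.] 0.94 [0.481 0.237]
[720. 325.] 0.92 [ 0.551 -0.162]
[261. 256.] 0.87 [0.569 0.145]
[708. 388.] 0.81 [ 0.505 -0.168]
[127. 291.] 0.68 [0.536 0.232]
[181. 551.] 0.62 [0.322 0.205]
[609. 362.] 0.25 [ 0.517 -0.095]
shift [  6.8 -91.2  75.8] rot [-1.000e-04 -1.000e-03  1.288e-01]
```

```bash
python3 -m pendant '[[[0.85,5,-93,30,0,0,0.125],[0.85,5,-93,60,0,0,0.125],[0.85,5,-93,75,0,0,0.125],[0.85,5,-93,75,0,0,0.125],[0.85,5,-93,75,0,0,0.125]]]'
python3 - <<'E'
from h import *
rods();rows(down(-1.6),[.566,.1445,.182])
E
```

```text
time_s: 25.87
eef_pos: [0.5636, 0.1428, 0.282]
eef_rot: [0.0, 1.0, -0.014, -0.003]
wrist_force: [-0.5, -0.1, -0.1]
opening: 0.848
grasp_force: 0.0
[398. 300.] 0.96 [0.567 0.143]
[ 15. 109.] 0.79 [0.66  0.307]
[273. 447.] 0.78 [0.484 0.213]
[222. 360.] 0.6 [0.537 0.233]
shift [  0.2  -3.1 103.6] rot [ 0.0005 -0.0006 -0.0003]
```

```bash
python3 -m pendant '[[[0.85,0,-3,40,0,0,0],[0.85,0,-3,80,0,0,0],[0.85,0,-3,96,0,0,0],[0.85,0,-3,102,0,0,0],[0.85,0,-3,102,0,0,0]]]'
python3 -m pendant '[[[0.5,0,0,0,0,0,0],[0.5,0,0,0,0,0,0],[0.5,0,0,0,0,0,0],[0.5,0,0,0,0,0,0],[0.5,0,0,0,0,0,0]]]'
python3 -m pendant '[[[0.5,0,0,-5,0,0,0],[0.5,0,0,-30,0,0,0],[0.5,0,0,-70,0,0,0],[0.5,0,0,-110,0,0,0],[0.5,0,0,-160,0,0,0]]]'
python3 - <<'E'
from h import *
o=np.array([.5663,-.0957]);u=np.array([np.cos(1.667),np.sin(1.667)]);v=np.array([-u[1],u[0]])
p=o+.084*u-.0155*v;print(p);rows(down(-1.475),[p[0],p[1],.342])
E
```

```text
time_s: 26.38
eef_pos: [0.5656, 0.1441, 0.1831]
eef_rot: [0.0, 1.0, -0.015, -0.0]
wrist_force: [-0.8, -0.1, 1.1]
opening: 0.85
grasp_force: 0.0
time_s: 26.8
eef_pos: [0.5669, 0.1451, 0.1861]
eef_rot: [0.0, 1.0, -0.015, 0.003]
wrist_force: [-0.5, -2.3, 7.1]
opening: 0.679
grasp_force: 64.7
time_s: 27.22
eef_pos: [0.5645, 0.1454, 0.3367]
eef_rot: [-0.0, 1.0, -0.015, -0.0]
wrist_force: [1.3, -0.8, -0.6]
opening: 0.677
grasp_force: 64.3
[ 0.57365968 -0.01059956]
shift [ 13.7 155.6  -5.4] rot [-0.0002  0.001  -0.1249]
```

```bash
python3 -m pendant '[[[0.5,13.7,155.6,-6,0,0,-0.125],[0.5,13.7,155.6,-6,0,0,-0.125],[0.5,13.7,155.6,-6,0,0,-0.125],[0.5,13.7,155.6,-6,0,0,-0.125],[0.5,13.7,155.6,-6,0,0,-0.125]]]'
python3 -m pendant '[[[0.5,0,0,0,0,0,0],[0.5,0,0,0,0,0,0]]]'
python3 - <<'E'
from h import *
rows(down(-1.475),[.5737,-.0106,.281])
E
```

```text
time_s: 27.63
eef_pos: [0.5747, -0.0161, 0.3424]
eef_rot: [0.002, 0.999, 0.045, 0.001]
wrist_force: [0.1, -0.1, -1.0]
opening: 0.678
grasp_force: 64.3
time_s: 27.8
eef_pos: [0.5741, -0.0104, 0.3412]
eef_rot: [-0.0, 0.999, 0.048, 0.0]
wrist_force: [0.4, -0.4, -0.4]
opening: 0.673
grasp_force: 64.3
shift [-0.4  0.2 60.2] rot [-0.0006 -0.0002 -0.0007]
```

```bash
python3 -m pendant '[[[0.5,0,0,20,0,0,0],[0.5,0,0,40,0,0,0],[0.5,0,0,52,0,0,0],[0.5,0,0,59,0,0,0],[0.5,0,0,60,0,0,0]]]'
python3 -m pendant '[[[0.5,0,0,0,0,0,0],[0.78,0,0,0,0,0,0],[0.78,0,0,0,0,0,0],[0.78,0,0,-20,0,0,0],[0.78,0,0,-60,0,0,0]]]'
python3 -m pendant '[[[0.85,0,0,-40,0,0,0],[0.85,-20,-160,-40,0,0,0],[0.85,-20,-160,-40,0,0,0],[0.85,-20,-160,-40,0,0,0],[0.85,-20,-160,-40,0,0,0]]]'
python3 - <<'E'
from h import *
rods();rows(down(-1.64),[.536,.225,.29])
E
```

```text
time_s: 28.22
eef_pos: [0.5742, -0.0094, 0.2805]
eef_rot: [-0.0, 0.999, 0.049, -0.001]
wrist_force: [-0.5, -0.3, -0.0]
opening: 0.679
grasp_force: 64.3
time_s: 28.63
eef_pos: [0.5724, -0.0102, 0.3366]
eef_rot: [-0.001, 0.999, 0.048, -0.005]
wrist_force: [0.4, -0.9, -0.6]
opening: 0.781
grasp_force: 0.0
time_s: 29.05
eef_pos: [0.5383, 0.1486, 0.3818]
eef_rot: [-0.0, 0.999, 0.048, 0.001]
wrist_force: [1.5, -0.6, 0.7]
opening: 0.847
grasp_force: 0.0
[722. 269.] 0.97 [ 0.554 -0.073]
[274. 252.] 0.91 [0.537 0.233]
[438. 498.] 0.76 [0.347 0.099]
[268. 327.] 0.68 [0.482 0.236]
[109.  54.] 0.68 [0.65  0.335]
shift [  5.9 -73.4  91.6] rot [-0.0018 -0.0005  0.1706]
```

```bash
cat >> h.py <<'E'
def flat(near,z=.025):
    # white flat nearest to world point: principal axis & centre, wrist picture
    M=T();im=ctrl.camera('wrist').astype(int);mask=((im.min(2)>225)).astype(np.uint8)
    n,l,st,ce=cv2.connectedComponentsWithStats(mask,connectivity=4)
    p=prj('wrist',[[*near,z]],M)[0];c=[i for i in range(1,n) if 60<st[i,4]<6000]
    i=min(c,key=lambda i:np.hypot(*(ce[i]-p)));r=cv2.minAreaRect(np.argwhere(l==i)[:,::-1].astype(np.float32))
    b=cv2.boxPoints(r);e=sorted(range(4),key=lambda k:np.hypot(*(b[k]-b[k-1])))[:2]
    w=unp('wrist',[(b[k]+b[k-1])/2 for k in e],z,M);d=w[0]-w[1];d*=np.sign(d[1])
    print('flat',np.round(w.mean(0)[:2],4),'len',round(np.linalg.norm(d),4),'yaw',round(np.arctan2(d[1],d[0])-np.pi,3),'size',r[1])
E
python3 -m pendant '[[[0.85,6,-75,41,0,0,0.1],[0.85,6,-75,80,0,0,0.2],[0.85,6,-75,95,0,0,0.22],[0.85,6,-75,95,0,0,0.22],[0.85,6,-75,95,0,0,0.22]]]'
python3 - <<'E'
from h import *
rods();flat((.536,.23));rows(down(-1.70),[.5355,.230,.182])
E
```

```text
time_s: 29.57
eef_pos: [0.5369, 0.2219, 0.2835]
eef_rot: [0.001, 0.998, -0.061, -0.003]
wrist_force: [-0.5, -0.5, 0.3]
opening: 0.848
grasp_force: 0.0
[106.  87.] 0.87 [0.652 0.335]
[382. 407.] 0.83 [0.481 0.237]
[373. 307.] 0.79 [0.537 0.234]
[638. 590.] 0.73 [0.333 0.097]
flat [0.5589 0.2791] len 0.0449 yaw -0.001 size (58.24946212768555, 1.6480841636657715)
shift [ -5.3  -8.2 106.5] rot [-0.001  -0.0041  0.0045]
```

```bash
python3 -m pendant '[[[0.85,-5,-10,40,0,0,0],[0.85,-5,-10,80,0,0,0],[0.85,-5,-10,98,0,0,0],[0.85,-5,-10,104,0,0,0],[0.85,-5,-10,105,0,0,0]]]'
python3 -m pendant '[[[0.5,0,0,0,0,0,0],[0.5,0,0,0,0,0,0],[0.5,0,0,0,0,0,0],[0.5,0,0,0,0,0,0],[0.5,0,0,0,0,0,0]]]'
python3 -m pendant '[[[0.5,0,0,-5,0,0,0],[0.5,0,0,-30,0,0,0],[0.5,0,0,-70,0,0,0],[0.5,0,0,-110,0,0,0],[0.5,0,0,-160,0,0,0]]]'
python3 - <<'E'
from h import *
o=np.array([.5663,-.0957]);u=np.array([np.cos(1.667),np.sin(1.667)]);v=np.array([-u[1],u[0]])
p=o+.084*u+.0155*v;print(p);rows(down(-1.475),[p[0],p[1],.342])
E
```

```text
time_s: 30.13
eef_pos: [0.5349, 0.2317, 0.1815]
eef_rot: [-0.0, 0.998, -0.063, 0.0]
wrist_force: [-0.8, 0.3, 0.3]
opening: 0.848
grasp_force: 0.0
time_s: 30.55
eef_pos: [0.5359, 0.2326, 0.1839]
eef_rot: [-0.001, 0.998, -0.062, 0.003]
wrist_force: [-0.0, -2.3, 7.6]
opening: 0.682
grasp_force: 64.8
time_s: 30.97
eef_pos: [0.5336, 0.2324, 0.3345]
eef_rot: [0.0, 0.998, -0.062, -0.0]
wrist_force: [0.5, -0.5, 0.3]
opening: 0.684
grasp_force: 64.4
[ 0.54280302 -0.01357727]
shift [ 39.6 243.   -7.5] rot [ 1.000e-04  7.000e-04 -2.199e-01]
```

```bash
python3 -m pendant '[[[0.5,39.6,243,-8,0,0,-0.22],[0.5,39.6,243,-8,0,0,-0.22],[0.5,39.6,243,-8,0,0,-0.22],[0.5,39.6,243,-8,0,0,-0.22],[0.5,39.6,243,-8,0,0,-0.22]]]' >/dev/null
python3 - <<'E'
from h import *
rows(down(-1.475),[.5433,-.0136,.342])
E
```

```text
shift [-1.9 39.6 -1.5] rot [ 0.0004 -0.0017  0.0009]
```

```bash
python3 -m pendant '[[[0.5,-2,20,0,0,0,0],[0.5,-2,37,0,0,0,0],[0.5,-2,37,0,0,0,0],[0.5,-2,37,0,0,0,0]]]'
python3 - <<'E'
from h import *
rows(down(-1.475),[.5433,-.0136,.281]);rods()
im=ctrl.camera('wrist');
# free the check: column profile of the held rod / fingers not needed
E
```

```text
time_s: 31.72
eef_pos: [0.5434, -0.0102, 0.34]
eef_rot: [-0.0, 0.999, 0.047, 0.0]
wrist_force: [0.8, 0.0, -1.0]
opening: 0.678
grasp_force: 64.4
shift [-0.4  3.4 58.9] rot [-0.     -0.0009 -0.0021]
[621. 269.] 0.8 [ 0.561 -0.143]
[403. 271.] 0.67 [ 0.548 -0.013]
[397. 413.] 0.62 [ 0.451 -0.018]
[ 53. 503.] 0.61 [0.355 0.219]
[610. 350.] 0.6 [ 0.509 -0.148]
[122. 284.] 0.34 [0.524 0.156]
```

```bash
python3 -m pendant '[[[0.5,0,1,20,0,0,0],[0.5,0,1,40,0,0,0],[0.5,0,1,52,0,0,0],[0.5,0,1,57,0,0,0],[0.5,0,1,59,0,0,0]]]'
python3 -m pendant '[[[0.5,0,0,0,0,0,0],[0.78,0,0,0,0,0,0],[0.78,0,0,0,0,0,0],[0.78,0,0,-20,0,0,0],[0.78,0,0,-60,0,0,0]]]'
python3 -m pendant '[[[0.85,0,0,-40,0,0,0],[0.85,20,-160,-40,0,0,0],[0.85,20,-160,-40,0,0,0],[0.85,20,-160,-40,0,0,0],[0.85,20,-160,-40,0,0,0]]]' >/dev/null
python3 - <<'E'
from h import *
rods();rows(down(-1.60),[.480,.228,.29])
E
```

```text
time_s: 32.28
eef_pos: [0.5431, -0.0096, 0.2792]
eef_rot: [-0.0, 0.999, 0.048, -0.001]
wrist_force: [-0.2, 0.2, -0.4]
opening: 0.677
grasp_force: 64.4
time_s: 32.7
eef_pos: [0.5417, -0.0102, 0.3368]
eef_rot: [-0.001, 0.999, 0.048, -0.004]
wrist_force: [1.0, -0.8, -0.6]
opening: 0.78
grasp_force: 0.0
[727. 287.] 0.95 [ 0.552 -0.077]
[274. 343.] 0.79 [0.48  0.236]
[709. 343.] 0.79 [ 0.509 -0.077]
[293. 503.] 0.65 [0.341 0.218]
[114.  69.] 0.62 [0.652 0.337]
[447. 510.] 0.61 [0.346 0.094]
shift [-60.1 -79.   91.5] rot [-0.0019 -0.0022  0.1303]
```

```bash
python3 -m pendant '[[[0.85,-60,-82,41,0,0,0.1],[0.85,-60,-82,80,0,0,0.13],[0.85,-60,-82,95,0,0,0.13],[0.85,-60,-82,95,0,0,0.13],[0.85,-60,-82,95,0,0,0.13]]]'
python3 - <<'E'
from h import *
rods();rows(down(-1.60),[.480,.2335,.182])
E
```

```text
time_s: 33.63
eef_pos: [0.4774, 0.2273, 0.2816]
eef_rot: [0.001, 1.0, -0.016, -0.004]
wrist_force: [-0.7, 0.1, 0.0]
opening: 0.85
grasp_force: 0.0
[419. 519.] 0.82 [0.347 0.219]
[380. 297.] 0.8 [0.482 0.236]
[628. 467.] 0.6 [0.378 0.103]
[476. 189.] 0.43 [0.532 0.189]
shift [ -1.4  -7.1 104. ] rot [ 0.0003 -0.0009 -0.0044]
```

```bash
python3 -m pendant '[[[0.85,-1,-7,40,0,0,0],[0.85,-1,-7,80,0,0,0],[0.85,-1,-7,96,0,0,0],[0.85,-1,-7,102,0,0,0],[0.85,-1,-7,103,0,0,0]]]'
python3 -m pendant '[[[0.5,0,0,0,0,0,0],[0.5,0,0,0,0,0,0],[0.5,0,0,0,0,0,0],[0.5,0,0,0,0,0,0],[0.5,0,0,0,0,0,0]]]'
python3 -m pendant '[[[0.5,0,0,-5,0,0,0],[0.5,0,0,-30,0,0,0],[0.5,0,0,-70,0,0,0],[0.5,0,0,-110,0,0,0],[0.5,0,0,-185,0,0,0]]]'
python3 - <<'E'
from h import *
o=np.array([.5663,-.0957]);u=np.array([np.cos(1.667),np.sin(1.667)]);v=np.array([-u[1],u[0]])
p=o+.076*u;print(p);rows(down(-1.475),[p[0],p[1],.362])
E
```

```text
time_s: 34.15
eef_pos: [0.4812, 0.2328, 0.1827]
eef_rot: [0.0, 1.0, -0.018, 0.0]
wrist_force: [0.1, 0.5, -0.4]
opening: 0.849
grasp_force: 0.0
time_s: 34.57
eef_pos: [0.4816, 0.2337, 0.1849]
eef_rot: [-0.0, 1.0, -0.017, 0.003]
wrist_force: [0.8, -1.5, 6.9]
opening: 0.676
grasp_force: 64.7
time_s: 34.98
eef_pos: [0.4791, 0.2335, 0.3358]
eef_rot: [0.0, 1.0, -0.017, -0.0]
wrist_force: [0.5, -0.4, -0.2]
opening: 0.676
grasp_force: 64.4
[ 0.55899979 -0.02005142]
shift [ 88.5 250.7 -26.3] rot [ 1.000e-04  9.000e-04 -1.299e-01]
```

```bash
python3 -m pendant '[[[0.5,40,100,-27,0,0,-0.13],[0.5,88.5,250,-27,0,0,-0.13],[0.5,88.5,250,-27,0,0,-0.13],[0.5,88.5,250,-27,0,0,-0.13],[0.5,88.5,250,-27,0,0,-0.13]]]' >/dev/null
python3 - <<'E'
from h import *
rows(down(-1.475),[.559,-.0200,.362])
E
```

```text
shift [12.  60.2 -4.5] rot [ 0.0002 -0.0017  0.0007]
```

```bash
python3 -m pendant '[[[0.5,11,30,0,0,0,0],[0.5,11,58,0,0,0,0],[0.5,11,58,0,0,0,0],[0.5,11,58,0,0,0,0]]]'
python3 - <<'E'
from h import *
rows(down(-1.475),[.559,-.0200,.305]);rods()
M=T()
for r in (('E',.5737,-.0106),('B',.5428,-.0136)): print(r,np.round(prj('wrist',[[r[1],r[2],.108]],M)/.64))
E
```

```text
time_s: 35.73
eef_pos: [0.5578, -0.0177, 0.3566]
eef_rot: [-0.0, 0.999, 0.046, 0.0]
wrist_force: [-0.6, 1.0, -0.0]
opening: 0.682
grasp_force: 64.4
shift [ 1.   2.4 51.6] rot [-0.0001 -0.0005 -0.003 ]
[386. 292.] 0.92 [ 0.542 -0.011]
[575. 362.] 0.71 [ 0.505 -0.142]
[578. 288.] 0.69 [ 0.557 -0.134]
[379. 353.] 0.67 [ 0.499 -0.01 ]
[ 58. 503.] 0.67 [0.355 0.22 ]
('E', 0.5737, -0.0106) [[390. 287.]]
('B', 0.5428, -0.0136) [[391. 351.]]
```

```bash
python3 -m pendant '[[[0.5,1,2,20,0,0,0],[0.5,1,2,35,0,0,0],[0.5,1,2,46,0,0,0],[0.5,1,2,50,0,0,0],[0.5,1,2,52,0,0,0]]]'
python3 -m pendant '[[[0.5,0,0,0.5,0,0,0],[0.5,0,0,1,0,0,0],[0.5,0,0,1.5,0,0,0]]]'
```

```text
time_s: 36.25
eef_pos: [0.5585, -0.0172, 0.3032]
eef_rot: [-0.0, 0.999, 0.049, -0.001]
wrist_force: [-1.0, -0.2, -1.1]
opening: 0.676
grasp_force: 64.4
time_s: 36.5
eef_pos: [0.5593, -0.0181, 0.3034]
eef_rot: [0.0, 0.999, 0.048, 0.001]
wrist_force: [-0.6, -0.7, -0.8]
opening: 0.676
grasp_force: 64.4
```

Release gently and retreat up to look at the scoop numerically.

```bash
python3 -m pendant '[[[0.5,0,0,0.5,0,0,0],[0.5,0,0,1,0,0,0],[0.7,0,0,1,0,0,0],[0.78,0,0,1,0,0,0],[0.78,0,0,-15,0,0,0]]]'
python3 -m pendant '[[[0.78,0,0,-40,0,0,0],[0.78,0,0,-80,0,0,0],[0.78,-40,-40,-100,0,0,0],[0.78,-70,-60,-100,0,0,0],[0.78,-70,-60,-100,0,0,0]]]'
python3 - <<'E'
from h import *
print(T()[:3,3]);rods()
for cam in('scene','side'):
    ctrl.camera(cam);print(cam)
    for b in ctrl.boxes_of(cam,'rod1'):
        p=np.array(b['point'])*[512,384];print(np.round(p/.64),round(b['confidence'],2),np.round(unp(cam,[p],.016)[0,:2],3),np.round(unp(cam,[p],.11)[0,:2],3))
im=ctrl.camera('wrist')
snap('wrist','w12')
E
```

```text
time_s: 36.92
eef_pos: [0.5578, -0.0181, 0.3148]
eef_rot: [-0.001, 0.999, 0.048, -0.003]
wrist_force: [-0.8, -0.7, -1.4]
opening: 0.78
grasp_force: 0.0
time_s: 37.33
eef_pos: [0.4807, 0.0369, 0.419]
eef_rot: [-0.0, 0.999, 0.049, 0.0]
wrist_force: [0.6, 0.4, -0.8]
opening: 0.778
grasp_force: 0.0
[0.48074173 0.03687325 0.41895026]
[501. 117.] 0.98 [ 0.581 -0.025]
[680. 122.] 0.93 [ 0.59 -0.15]
[315. 400.] 0.86 [0.347 0.094]
[492. 193.] 0.8 [ 0.528 -0.027]
[662. 193.] 0.78 [ 0.54 -0.15]
[170. 395.] 0.72 [0.34  0.214]
[528. 151.] 0.61 [ 0.56  -0.048]
scene
[354. 294.] 0.67 [ 0.452 -0.067] [ 0.539 -0.027]
[530. 417.] 0.66 [0.648 0.338] [0.715 0.338]
[313. 287.] 0.48 [ 0.459 -0.156] [ 0.545 -0.107]
[364. 311.] 0.45 [ 0.493 -0.029] [0.576 0.008]
[443. 277.] 0.42 [0.346 0.097] [0.443 0.121]
side
[488. 423.] 0.87 [0.329 0.105] [0.28  0.203]
[408. 278.] 0.7 [ 0.686 -0.175] [ 0.575 -0.029]
[436. 475.] 0.65 [0.328 0.229] [0.279 0.306]
[446. 256.] 0.61 [ 0.687 -0.314] [ 0.576 -0.144]
[395. 290.] 0.56 [ 0.673 -0.116] [0.564 0.021]
[413. 292.] 0.5 [ 0.639 -0.13 ] [0.536 0.008]
[197. 423.] 0.42 [0.64  0.361] [0.537 0.414]
[430. 262.] 0.4 [ 0.695 -0.265] [ 0.582 -0.103]
```

All five rods are in the scoop. While the charge stands untouched I'll look at the jar.

```bash
python3 -m pendant '[[[0.78,-40,-300,0,0,0,0],[0.78,-40,-300,0,0,0,0],[0.78,-40,-300,0,0,0,0],[0.78,-40,-300,0,0,0,0],[0.78,-40,-300,0,0,0,0]]]' >/dev/null
python3 -m pendant '[[[0.78,-20,-100,-20,0,0,0],[0.78,-20,-100,-20,0,0,0],[0.78,-20,-100,-20,0,0,0],[0.78,-20,-100,-20,0,0,0]]]'
python3 - <<'E'
from h import *
M=T();im=snap('wrist','jar');g=cv2.medianBlur(cv2.cvtColor(im,cv2.COLOR_BGR2GRAY),5)
for cam,I in(('wrist',g),):
  c=cv2.HoughCircles(I,cv2.HOUGH_GRADIENT,1,10,param1=80,param2=25,minRadius=35,maxRadius=110)
  print(None if c is None else np.round(c[0][:6]))
  for x,y,r in (c[0][:6] if c is not None else []):
    w=unp('wrist',[[x,y],[x+r,y]],.13,M);print(np.round(w[0],3),'R',round(np.linalg.norm(w[1]-w[0]),4))
print(M[:3,3],np.round(prj('wrist',[[.497,.38,.13]],M)))
for n in('jar','jar_mouth'):print(n,[(np.round(np.array(b['point'])*[512,384]),b['confidence']) for b in ctrl.boxes_of('wrist',n)][:2])
print(unp('scene',np.array([[577,318]])*.64,.13))
E
```

```text
time_s: 38.48
eef_pos: [0.4062, 0.3388, 0.438]
eef_rot: [-0.001, 0.999, 0.05, 0.0]
wrist_force: [0.1, -0.3, -0.2]
opening: 0.779
grasp_force: 0.0
[[220.  80.  74.]
 [210.  78.  68.]
 [232.  78.  59.]
 [218.  70.  72.]
 [226.  92.  63.]
 [200.  82.  77.]]
[0.489 0.375 0.13 ] R 0.0603
[0.49  0.383 0.13 ] R 0.0547
[0.492 0.366 0.13 ] R 0.0479
[0.497 0.378 0.13 ] R 0.0579
[0.481 0.371 0.13 ] R 0.0518
[0.487 0.391 0.13 ] R 0.0624
[0.4062378  0.33879283 0.43800274] [[215.  70.]]
jar [(array([219.,  76.]), 0.89)]
jar_mouth [(array([221.,  78.]), 0.6)]
[[0.49693736 0.38013395 0.13      ]]
```

Run:
```python
from h import *
a=np.linspace(0,2*np.pi,90,endpoint=False);C=np.c_[np.cos(a),np.sin(a)]
for cam in('wrist','scene','side'):
    M=T();g=cv2.GaussianBlur(cv2.cvtColor(ctrl.camera(cam),cv2.COLOR_RGB2GRAY),(5,5),0).astype(np.float32)
    G=np.hypot(cv2.Sobel(g,5,1,0),cv2.Sobel(g,5,0,1));best=[]
    for x in np.arange(.475,.52,.0015):
        for y in np.arange(.355,.405,.0015):
            s=0
            for r in(.053,.045):
                p=prj(cam,np.c_[C*r+[x,y],np.full(90,.13)],M).astype(np.float32)
                s+=np.minimum(cv2.remap(G,p[:,:1],p[:,1:],cv2.INTER_LINEAR),150).mean()
            best.append((s,x,y))
    best.sort(reverse=True);print(cam,np.round(best[:3],4).tolist(),np.round(np.mean(best[:12],0),4))
rows(down(.096),[.5675,-.1156,.44])
```

```text
wrist [[205.9717, 0.487, 0.382], [166.7874, 0.4885, 0.382], [162.318, 0.487, 0.3805]] [149.0915   0.4865   0.378 ]
scene [[287.1869, 0.4885, 0.3805], [286.9451, 0.487, 0.3805], [282.5098, 0.487, 0.379]] [279.2703   0.4866   0.381 ]
side [[263.4629, 0.4855, 0.382], [261.7642, 0.484, 0.382], [260.6871, 0.4855, 0.3835]] [250.8042   0.4856   0.3815]
shift [117.1 462.8  -2.9] rot [-2.0000e-04  1.3000e-03 -1.5731e+00]
```

```bash
python3 -m pendant '[[[0.6,117,462,0,0,0,0],[0.6,117,462,0,0,0,0],[0.6,117,462,0,0,0,0],[0.6,117,462,0,0,0,0],[0.6,117,462,0,0,0,0]]]' >/dev/null
python3 -m pendant '[[[0.6,60,255,0,0,0,-0.12],[0.6,60,255,0,0,0,-0.24],[0.6,60,255,0,0,0,-0.36],[0.6,60,255,0,0,0,-0.48],[0.6,60,255,0,0,0,-0.6]]]' >/dev/null
python3 -m pendant '[[[0.6,0,0,0,0,0,-0.12],[0.6,0,0,0,0,0,-0.24],[0.6,0,0,0,0,0,-0.36],[0.6,0,0,0,0,0,-0.48],[0.6,0,0,0,0,0,-0.6]]]' >/dev/null
python3 - <<'E'
from h import *
print(T()[:3,3]);rows(down(.096),[.5675,-.1156,.40])
E
```

```text
[ 0.53883323 -0.04443198  0.43719114]
shift [-59.6  48.4  37.2] rot [-0.0006  0.     -0.3949]
```

```bash
python3 -m pendant '[[[0.6,-59.6,48.4,37,0,0,-0.12],[0.6,-59.6,48.4,37,0,0,-0.24],[0.6,-59.6,48.4,37,0,0,-0.36],[0.6,-59.6,48.4,37,0,0,-0.395],[0.6,-59.6,48.4,37,0,0,-0.395]]]'
python3 - <<'E'
from h import *
M=T();ctrl.camera('wrist')
im=ctrl.camera('wrist')
for n in('scoop_grip','scoop','rod1'):print(n,[(np.round(np.array(b['point'])*[512,384]/.64),round(b['confidence'],2)) for b in ctrl.boxes_of('wrist',n)][:7])
o=np.array([.5663,-.0957]);u=np.array([np.cos(1.667),np.sin(1.667)])
print(np.round(prj('wrist',[[*(o-.03*u),.194],[*(o-.005*u),.194],[*(o-.095*u),.194]],M)/.64))
# dark bar: columns of dark pixels on the rows of the bar
g=cv2.cvtColor(im,cv2.COLOR_RGB2GRAY)
for x in(-.02,-.03,-.04):
    r=prj('wrist',[[*(o+x*u),.194]],M)[0];row=g[int(round(r[1]))];k=np.where(row[int(r[0])-35:int(r[0])+35]<45)[0]+int(r[0])-35
    print(x,r,k.min() if len(k) else None,k.max() if len(k) else None,len(k))
rows(down(.096),[.5675,-.1156,.332])
E
```

```text
time_s: 40.45
eef_pos: [0.5672, -0.1162, 0.3995]
eef_rot: [-0.001, 0.674, 0.738, -0.0]
wrist_force: [0.9, -0.4, 0.5]
opening: 0.593
grasp_force: 0.0
scoop_grip [(array([401., 333.]), 0.98)]
scoop [(array([397., 333.]), 0.71)]
rod1 [(array([359., 260.]), 0.98), (array([441.,  74.]), 0.9), (array([397.,  84.]), 0.79), (array([356.,  71.]), 0.68), (array([428., 257.]), 0.6)]
[[401. 381.]
 [400. 320.]
 [401. 518.]]
-0.02 [256.27535975 228.65962217] 245 264 20
-0.03 [256.36843392 243.86215142] 245 265 21
-0.04 [256.45840933 258.56588314] 245 265 21
shift [-1.4 -0.2 68.9] rot [ 0.0006  0.0003 -0.0042]
```

```bash
python3 -m pendant '[[[0.6,0,-0.5,30,0,0,0],[0.6,0,-0.5,50,0,0,0],[0.6,0,-0.5,62,0,0,0],[0.6,0,-0.5,68,0,0,0],[0.6,0,-0.5,69,0,0,0]]]'
python3 -m pendant '[[[0,0,0,0,0,0,0],[0,0,0,0,0,0,0],[0,0,0,0,0,0,0],[0,0,0,0,0,0,0],[0,0,0,0,0,0,0]]]'
python3 -m pendant '[[[0,0,0,-3,0,0,0],[0,0,0,-8,0,0,0],[0,0,0,-15,0,0,0],[0,0,0,-20,0,0,0],[0,0,0,-20,0,0,0]]]'
python3 - <<'E'
from h import *
o=ctrl.get_obs();print(o['torque'],o['wrist_force']);ctrl.camera('wrist')
for n in('rod1',):print(n,[(np.round(np.array(b['point'])*[512,384]/.64),round(b['confidence'],2)) for b in ctrl.boxes_of('wrist',n)][:7])
E
```

```text
time_s: 41.12
eef_pos: [0.5669, -0.1139, 0.3305]
eef_rot: [-0.001, 0.674, 0.739, -0.0]
wrist_force: [-0.8, -0.0, -0.6]
opening: 0.594
grasp_force: 0.0
time_s: 41.53
eef_pos: [0.5675, -0.1144, 0.3329]
eef_rot: [0.001, 0.673, 0.739, 0.0]
wrist_force: [-1.8, -0.5, 5.6]
opening: 0.149
grasp_force: 59.0
time_s: 41.95
eef_pos: [0.5675, -0.1143, 0.353]
eef_rot: [0.001, 0.674, 0.739, 0.0]
wrist_force: [-0.1, 0.5, -4.0]
opening: 0.152
grasp_force: 58.7
[-0.10651676 -0.03893264 -0.01292119] [-0.08138193  0.47145416 -4.01039962]
rod1 [(array([439., 297.]), 0.83), (array([352., 301.]), 0.83), (array([398.,  87.]), 0.83), (array([464.,  79.]), 0.76), (array([343.,  73.]), 0.74), (array([756.,  69.]), 0.48), (array([736., 288.]), 0.48)]
```

Grasp holds: about 4 N lifted, and all five rods are still seen in the scoop. Carry it gently with ramps.

```bash
python3 -m pendant '[[[0,0,0,-10,0,0,0],[0,0,0,-25,0,0,0],[0,0,0,-42,0,0,0],[0,0,0,-58,0,0,0],[0,0,0,-67,0,0,0]]]'
python3 -m pendant '[[[0,8,-3.5,0,0,0,0],[0,22,-9.5,0,0,0,0],[0,38,-16.4,0,0,0,0],[0,54,-23,0,0,0,0],[0,70,-30,0,0,0,0]]]'
python3 -m pendant '[[[0,16.4,-7,0,0,0,0],[0,32.8,-14,0,0,0,0],[0,49.2,-21,0,0,0,0],[0,65.6,-28,0,0,0,0],[0,82,-35,0,0,0,0]]]' >/dev/null
python3 -m pendant '[[[0,16.4,-7,0,0,0,0],[0,32.8,-14,0,0,0,0],[0,49.2,-21,0,0,0,0],[0,65.6,-28,0,0,0,0],[0,82,-35,0,0,0,0]]]' >/dev/null
python3 -m pendant '[[[0,16.4,-7,0,0,0,0],[0,32.8,-14,0,0,0,0],[0,49.2,-21,0,0,0,0],[0,65.6,-28,0,0,0,0],[0,82,-35,0,0,0,0]]]' >/dev/null
python3 -m pendant '[[[0,16,-7,0,0,0,0],[0,32,-14,0,0,0,0],[0,47,-20,0,0,0,0],[0,60,-26,0,0,0,0],[0,71,-30.5,0,0,0,0]]]' >/dev/null
python3 -m pendant '[[[0,9,-4,0,0,0,0],[0,15,-6.5,0,0,0,0],[0,19,-8.5,0,0,0,0],[0,22,-9.5,0,0,0,0],[0,22,-9.5,0,0,0,0]]]'
python3 - <<'E'
from h import *
o=ctrl.get_obs();print(o['torque'],o['q']);ctrl.camera('wrist')
for n in('rod1',):print(n,[(np.round(np.array(b['point'])*[512,384]/.64),round(b['confidence'],2)) for b in ctrl.boxes_of('wrist',n)][:7])
rows(down(-.908),[.353,.2763,.42])
E
```

```text
time_s: 42.47
eef_pos: [0.5675, -0.1143, 0.421]
eef_rot: [0.001, 0.674, 0.739, 0.0]
wrist_force: [0.4, -0.8, -4.9]
opening: 0.154
grasp_force: 59.1
time_s: 42.88
eef_pos: [0.5294, -0.0454, 0.4171]
eef_rot: [-0.001, 0.673, 0.739, -0.0]
wrist_force: [-0.8, -0.5, -5.0]
opening: 0.151
grasp_force: 59.0
time_s: 44.97
eef_pos: [0.3548, 0.2771, 0.4185]
eef_rot: [0.0, 0.673, 0.739, 0.0]
wrist_force: [-0.2, 0.1, -4.5]
opening: 0.151
grasp_force: 59.1
[-0.10099706 -0.0032484  -0.00994667] [ 3.98324517e-01 -1.22216065e-01  1.88960976e+00  1.05391495e-05
  1.37416644e+00  3.05119968e-01]
rod1 [(array([340.,  76.]), 0.96), (array([440., 304.]), 0.82), (array([352., 304.]), 0.82), (array([463.,  80.]), 0.67), (array([793., 200.]), 0.64), (array([398.,  87.]), 0.55)]
shift [-0.1 -2.2 -1.5] rot [2.0000e-04 2.0000e-04 1.0006e+00]
```

Rods unmoved. Now yaw toward the jar.

```bash
python3 -m pendant '[[[0,0,0,0,0,0,0.03],[0,0,0,0,0,0,0.09],[0,0,0,0,0,0,0.15],[0,0,0,0,0,0,0.21],[0,0,0,0,0,0,0.27]]]' >/dev/null
python3 -m pendant '[[[0,0,0,0,0,0,0.06],[0,0,0,0,0,0,0.12],[0,0,0,0,0,0,0.18],[0,0,0,0,0,0,0.24],[0,0,0,0,0,0,0.3]]]' >/dev/null
python3 -m pendant '[[[0,0,0,0,0,0,0.06],[0,0,0,0,0,0,0.12],[0,0,0,0,0,0,0.18],[0,0,0,0,0,0,0.24],[0,0,0,0,0,0,0.3]]]' >/dev/null
python3 -m pendant '[[[0,0,0,0,0,0,0.05],[0,0,0,0,0,0,0.09],[0,0,0,0,0,0,0.12],[0,0,0,0,0,0,0.134],[0,0,0,0,0,0,0.134]]]'
python3 - <<'E'
from h import *
M=T();I=ctrl.camera('wrist')
for n in('rod1',):print(n,[(np.round(np.array(b['point'])*[512,384]/.64),round(b['confidence'],2)) for b in ctrl.boxes_of('wrist',n)][:7])
rows(down(-.908),[.353,.2763,.405])
# where is the spout edge? in picture: predicted pixels of floor-edge corners in tool frame, and vertical intensity profile there
S=np.array([[.152,y,.236] for y in(-.033,0,.033)]+[[.146,0,.236],[.158,0,.236]]);Sw=S@M[:3,:3].T+M[:3,3]
print(np.round(Sw[1],4),np.round(prj('wrist',Sw,M)))
g=cv2.cvtColor(I,cv2.COLOR_RGB2GRAY);print(g[:40:2,256])
# side views: fit the wall plate ends
for cam in('scene','side'):
    ctrl.camera(cam);print(cam,np.round(prj(cam,Sw[:3])),[(np.round(np.array(b['point'])*[512,384]),round(b['confidence'],2)) for b in ctrl.boxes_of(cam,'scoop_spout')])
E
```

```text
time_s: 46.73
eef_pos: [0.3553, 0.2765, 0.4184]
eef_rot: [0.0, 0.946, 0.323, -0.0]
wrist_force: [0.8, -0.5, -4.4]
opening: 0.155
grasp_force: 59.0
rod1 [(array([397.,  89.]), 0.92), (array([463.,  78.]), 0.89), (array([442., 301.]), 0.78), (array([344.,  72.]), 0.77), (array([562., 386.]), 0.68), (array([352., 305.]), 0.57)]
shift [-1.9 -1.1 13.5] rot [-0.      0.0002 -0.0029]
[0.4754 0.3694 0.1824] [[192. -52.]
 [253. -52.]
 [315. -52.]
 [253. -39.]
 [253. -65.]]
[247 246 246 246 247 246 246 246 247 245 246 247 246 246 246 245 241 239
 239 240]
scene [[380. 181.]
 [370. 184.]
 [359. 187.]] [(array([340., 145.]), 0.61)]
side [[159. 252.]
 [164. 239.]
 [168. 228.]] [(array([266., 234.]), 0.55)]
```

```bash
cat > fit.py <<'E'
from h import *
def fit():
    M=T();P=[]
    def seg(a,b,n=40):P.append(np.linspace(a,b,n))
    for y in(-.036,.036):
        seg((-.02,y,0),(.135,y,0));seg((.02,y,.045),(.095,y,.045));seg((.095,y,.034),(.095,y,.045),8);seg((.135,y,0),(.135,y,.022),12);seg((.115,y,.022),(.135,y,.022),10)
    seg((.135,-.036,0),(.135,.036,0));P=np.vstack(P)
    Gs={}
    for c in('scene','side'):
        g=cv2.GaussianBlur(cv2.cvtColor(ctrl.camera(c),cv2.COLOR_RGB2GRAY),(3,3),0).astype(np.float32);Gs[c]=np.hypot(cv2.Sobel(g,5,1,0),cv2.Sobel(g,5,0,1))
    out=[]
    for t in np.arange(-.12,.045,.015):       # nose-up angle of scoop vs tool x (negative = droop)
        for s in np.arange(.008,.034,.002):   # grip point behind origin
            for dz in(-.003,0,.003):
                Q=P+[s,0,-.089];c,sn=np.cos(t),np.sin(t)        # relative to grip point (tool z .155), z up
                X=np.c_[Q[:,0]*c-Q[:,2]*sn,-Q[:,1],.155-(Q[:,0]*sn+Q[:,2]*c)+dz-.005]
                W=X@M[:3,:3].T+M[:3,3];v=0
                for k,G in Gs.items():
                    p=prj(k,W).astype(np.float32);v+=np.minimum(cv2.remap(G,p[:,:1],p[:,1:],1),120).mean()
                out.append((v,t,s,dz))
    out.sort(reverse=True);print(np.round(out[:6],3).tolist())
if __name__=='__main__':fit()
E
python3 fit.py
```

```text
[[198.042, -0.045, 0.008, -0.003], [196.723, 0.0, 0.008, 0.0], [196.333, -0.06, 0.008, -0.003], [194.785, -0.015, 0.008, 0.0], [194.654, -0.015, 0.008, -0.003], [194.622, 0.015, 0.008, 0.0]]
```

```bash
sed -i 's/np.arange(.008,.034,.002)/np.arange(-.012,.034,.002)/' fit.py; python3 fit.py
python3 - <<'E'
from h import *
# direct: bright scoop silhouette extreme towards spout, in the side view along the floor line
for cam in('scene','side'):
    M=T();g=cv2.cvtColor(ctrl.camera(cam),cv2.COLOR_RGB2GRAY)
    for y in(-.0345,.0345):
        X=np.array([[x+.0187,y,.239-.010] for x in np.arange(.10,.16,.003)]);p=np.round(prj(cam,X@M[:3,:3].T+M[:3,3])).astype(int)
        print(cam,y,list(zip(np.round(np.arange(.10,.16,.003),3).tolist(),[int(g[b,a]) for a,b in p])))
E
```

```text
[[199.05, 0.03, 0.002, 0.0], [198.565, 0.03, 0.004, 0.0], [198.411, -0.045, 0.006, -0.003], [197.811, -0.045, 0.008, -0.003], [197.64, -0.015, 0.004, 0.0], [197.593, -0.045, 0.004, -0.003]]
scene -0.0345 [(0.1, 135), (0.103, 139), (0.106, 139), (0.109, 140), (0.112, 140), (0.115, 146), (0.118, 87), (0.121, 66), (0.124, 33), (0.127, 33), (0.13, 38), (0.133, 40), (0.136, 36), (0.139, 39), (0.142, 39), (0.145, 38), (0.148, 38), (0.151, 37), (0.154, 37), (0.157, 38)]
scene 0.0345 [(0.1, 148), (0.103, 147), (0.106, 148), (0.109, 146), (0.112, 149), (0.115, 134), (0.118, 134), (0.121, 230), (0.124, 199), (0.127, 71), (0.13, 43), (0.133, 38), (0.136, 44), (0.139, 36), (0.142, 33), (0.145, 77), (0.148, 184), (0.151, 192), (0.154, 175), (0.157, 167)]
side -0.0345 [(0.1, 187), (0.103, 183), (0.106, 185), (0.109, 185), (0.112, 184), (0.115, 181), (0.118, 168), (0.121, 233), (0.124, 223), (0.127, 225), (0.13, 233), (0.133, 232), (0.136, 241), (0.139, 246), (0.142, 250), (0.145, 252), (0.148, 224), (0.151, 189), (0.154, 91), (0.157, 25)]
side 0.0345 [(0.1, 252), (0.103, 251), (0.106, 251), (0.109, 251), (0.112, 251), (0.115, 251), (0.118, 251), (0.121, 160), (0.124, 189), (0.127, 201), (0.13, 206), (0.133, 211), (0.136, 206), (0.139, 202), (0.142, 240), (0.145, 250), (0.148, 252), (0.151, 252), (0.154, 252), (0.157, 252)]
```

```bash
python3 -m pendant '[[[0,2,0,6,0,0,0],[0,5,0,14,0,0,0],[0,8,0,23,0,0,0],[0,11,0,30,0,0,0],[0,11,0,32,0,0,0]]]'
python3 -m pendant '[[[0,0,0,0,0,0,0],[0,0,0,0,0,0,0],[0,0,0,0,0,0,0],[0,0,0,0,0,0,0]]]'
sed -i 's/^import fit.*//' h.py; python3 fit.py
python3 - <<'E'
from h import *
ctrl.camera('wrist')
for n in('rod1',):print(n,[(np.round(np.array(b['point'])*[512,384]/.64),round(b['confidence'],2)) for b in ctrl.boxes_of('wrist',n)][:7])
E
```

```text
time_s: 47.75
eef_pos: [0.3636, 0.2836, 0.3843]
eef_rot: [0.0, 0.946, 0.324, -0.002]
wrist_force: [-0.3, 0.4, -4.5]
opening: 0.151
grasp_force: 59.0
time_s: 48.08
eef_pos: [0.3638, 0.2836, 0.387]
eef_rot: [-0.0, 0.946, 0.324, 0.0]
wrist_force: [0.6, 0.6, -4.1]
opening: 0.155
grasp_force: 59.0
[[205.211, 0.0, 0.002, 0.0], [203.477, 0.015, 0.0, 0.0], [202.593, -0.03, 0.004, -0.003], [202.252, 0.015, 0.002, 0.0], [201.729, 0.0, 0.004, 0.0], [201.289, 0.03, 0.0, 0.0]]
rod1 [(array([441., 298.]), 0.95), (array([397.,  86.]), 0.93), (array([342.,  75.]), 0.89), (array([573., 415.]), 0.88), (array([352., 305.]), 0.8), (array([465.,  82.]), 0.61), (array([396., 228.]), 0.47)]
```

```bash
python3 -m pendant '[[[0,14.4,0,-8.2,0,-0.06,0],[0,29.3,0,-15.4,0,-0.12,0],[0,44.6,0,-21.8,0,-0.18,0],[0,60.2,0,-27.2,0,-0.24,0],[0,76.1,0,-31.7,0,-0.3,0]]]'
python3 -m pendant '[[[0,14.4,0,-8.2,0,-0.06,0],[0,29.3,0,-15.4,0,-0.12,0],[0,44.6,0,-21.8,0,-0.18,0],[0,60.2,0,-27.2,0,-0.24,0],[0,76.1,0,-31.7,0,-0.3,0]]]'
python3 -m pendant '[[[0,14.4,0,-8.2,0,-0.06,0],[0,29.3,0,-15.4,0,-0.12,0],[0,36,0,-19,0,-0.15,0],[0,36,0,-19,0,-0.15,0],[0,36,0,-19,0,-0.15,0]]]'
python3 -m pendant '[[[0,0,0,0,0,0,0],[0,0,0,0,0,0,0],[0,0,0,0,0,0,0],[0,0,0,0,0,0,0],[0,0,0,0,0,0,0]]]'
python3 - <<'E'
from h import *
M=T();p=np.array([.139,0,.236]);print(M[:3,:3]@p+M[:3,3])
for cam in('wrist','scene','side'):
    ctrl.camera(cam);print(cam,[(np.round(np.array(b['point'])*[512,384]/.64),round(b['confidence'],2),np.round(unp(cam,[np.array(b['point'])*[512,384]],.016)[0,:2],3)) for b in ctrl.boxes_of(cam,'rod1')][:7])
E
```

```text
time_s: 48.7
eef_pos: [0.4246, 0.3308, 0.419]
eef_rot: [0.049, 0.935, 0.32, -0.142]
wrist_force: [-0.3, -0.1, -5.0]
opening: 0.15
grasp_force: 59.3
time_s: 49.12
eef_pos: [0.4896, 0.3812, 0.4264]
eef_rot: [0.096, 0.904, 0.309, -0.28]
wrist_force: [-0.2, -0.1, -3.5]
opening: 0.153
grasp_force: 59.4
time_s: 49.53
eef_pos: [0.521, 0.4055, 0.4209]
eef_rot: [0.118, 0.881, 0.302, -0.346]
wrist_force: [0.3, -0.4, -2.2]
opening: 0.15
grasp_force: 60.0
time_s: 49.95
eef_pos: [0.5204, 0.4051, 0.422]
eef_rot: [0.119, 0.881, 0.301, -0.346]
wrist_force: [1.0, -0.6, -1.5]
opening: 0.154
grasp_force: 60.0
[0.47390382 0.36901075 0.15448585]
wrist [(array([540., 177.]), 0.62, array([0.35 , 0.105]))]
scene [(array([530., 416.]), 0.76, array([0.644, 0.338])), (array([444., 277.]), 0.66, array([0.346, 0.099])), (array([503., 283.]), 0.57, array([0.328, 0.223])), (array([572., 338.]), 0.41, array([0.441, 0.384]))]
side [(array([490., 421.]), 0.89, array([0.328, 0.099])), (array([193., 428.]), 0.56, array([0.636, 0.369])), (array([235., 437.]), 0.54, array([0.576, 0.345]))]
```

The wrist force is back to the empty scoop's weight and no rods show in it. Level the scoop and return.

```bash
python3 -m pendant '[[[0,-27,0,18,0,0.12,0],[0,-52,0,40,0,0.24,0],[0,-74,0,64,0,0.36,0],[0,-93,0,91,0,0.48,0],[0,-109,0,120,0,0.6,0]]]' >/dev/null
python3 -m pendant '[[[0,-17,0,11,0,0.075,0],[0,-33,0,23,0,0.15,0],[0,-33,0,-17,0,0.15,0],[0,-33,0,-30,0,0.15,0],[0,-33,0,-30,0,0.15,0]]]'
python3 - <<'E'
from h import *
rows(down(.096),[.5675,-.1143,.42])
ctrl.camera('wrist');print([(np.round(np.array(b['point'])*[512,384]/.64),round(b['confidence'],2)) for b in ctrl.boxes_of('wrist','rod1')])
E
```

```text
time_s: 51.08
eef_pos: [0.3706, 0.2889, 0.4452]
eef_rot: [-0.0, 0.946, 0.324, 0.002]
wrist_force: [1.1, 0.4, -1.0]
opening: 0.151
grasp_force: 60.0
shift [-91.5 439.3  25.4] rot [ 0.0034 -0.0034 -1.0073]
[(array([548., 402.]), 0.76)]
```

```bash
python3 -m pendant '[[[0,0,0,0,0,0,-0.08],[0,0,0,0,0,0,-0.18],[0,0,0,0,0,0,-0.28],[0,0,0,0,0,0,-0.38],[0,0,0,0,0,0,-0.48]]]' >/dev/null
python3 -m pendant '[[[0,0,0,0,0,0,-0.1],[0,0,0,0,0,0,-0.2],[0,0,0,0,0,0,-0.3],[0,0,0,0,0,0,-0.4],[0,0,0,0,0,0,-0.5]]]' >/dev/null
python3 -m pendant '[[[0,0,0,0,0,0,-0.025],[0,-15,6,0,0,0,-0.025],[0,-40,17,0,0,0,-0.025],[0,-70,30,0,0,0,-0.025],[0,-100,43,0,0,0,-0.025]]]' >/dev/null
python3 -m pendant '[[[0,-30,13,0,0,0,0],[0,-60,26,0,0,0,0],[0,-90,39,0,0,0,0],[0,-120,52,0,0,0,0],[0,-150,65,0,0,0,0]]]' >/dev/null
python3 -m pendant '[[[0,-30,13,0,0,0,0],[0,-60,26,0,0,0,0],[0,-85,36,0,0,0,0],[0,-105,45,0,0,0,0],[0,-115,49,0,0,0,0]]]'
python3 - <<'E'
from h import *
rows(down(.096),[.5675,-.1143,.345])
E
```

```text
time_s: 53.27
eef_pos: [0.5599, -0.0635, 0.4413]
eef_rot: [-0.0, 0.675, 0.738, -0.001]
wrist_force: [-0.6, 0.9, -1.8]
opening: 0.153
grasp_force: 59.9
shift [-51.3   3.2  96.3] rot [-0.0014  0.0001 -0.0063]
```

```bash
python3 - <<'E'
from h import *
M=T();I=ctrl.camera('wrist');g=cv2.cvtColor(I,cv2.COLOR_RGB2GRAY)
for s in(0,.005,.01,.015,.02):
    X=np.array([[s-.005,0,.139],[s-.008,-.036,.194],[s-.008,.036,.194]]);print(s,np.round(prj('wrist',X@M[:3,:3].T+M[:3,3],M),1).tolist())
print({r:int(g[r,254]) for r in range(190,270,3)})
E
python3 fit.py
```

```text
0 [[253.4, 311.0], [190.1, 250.9], [317.5, 250.7]]
0.005 [[253.4, 300.6], [189.6, 242.9], [318.0, 242.7]]
0.01 [[253.4, 289.9], [189.0, 234.8], [318.6, 234.6]]
0.015 [[253.3, 278.9], [188.3, 226.6], [319.2, 226.4]]
0.02 [[253.3, 267.6], [187.7, 218.2], [319.7, 218.0]]
{190: 241, 193: 242, 196: 241, 199: 240, 202: 241, 205: 241, 208: 241, 211: 240, 214: 241, 217: 241, 220: 241, 223: 242, 226: 241, 229: 241, 232: 241, 235: 237, 238: 206, 241: 190, 244: 175, 247: 176, 250: 177, 253: 178, 256: 180, 259: 177, 262: 128, 265: 118, 268: 7}
[[227.159, -0.015, 0.002, -0.003], [226.772, -0.015, 0.006, -0.003], [226.653, -0.015, 0.0, -0.003], [226.585, 0.0, 0.0, -0.003], [226.163, -0.015, 0.004, -0.003], [225.708, 0.0, -0.002, -0.003]]
```

```bash
cat > fit2.py <<'E'
from h import *
M=T();P=[]
def seg(a,b,n=40):P.append(np.linspace(a,b,n))
for y in(-.036,.036):
    seg((-.1,y,0),(.135,y,0));seg((-.1,y,.045),(.095,y,.045));seg((.095,y,.034),(.095,y,.045),8);seg((.135,y,0),(.135,y,.022),20);seg((.115,y,.022),(.135,y,.022),10);seg((-.1,y,0),(-.1,y,.045),30)
seg((.135,-.036,0),(.135,.036,0));seg((-.1,-.036,.045),(-.1,.036,.045));P=np.vstack(P)
for c in('scene','side'):
    g=cv2.GaussianBlur(cv2.cvtColor(ctrl.camera(c),cv2.COLOR_RGB2GRAY),(3,3),0).astype(np.float32);G=np.hypot(cv2.Sobel(g,5,1,0),cv2.Sobel(g,5,0,1));out=[]
    for t in(-.06,-.03,0,.03):
      for s in np.arange(-.012,.04,.002):
        for dz in np.arange(-.012,.013,.003):
          for dy in(-.004,0,.004):
            Q=P+[s,dy,-.084-dz];k,n=np.cos(t),np.sin(t)
            X=np.c_[Q[:,0]*k-Q[:,2]*n,-Q[:,1],.155-(Q[:,0]*n+Q[:,2]*k)];p=prj(c,X@M[:3,:3].T+M[:3,3],M).astype(np.float32)
            out.append((np.minimum(cv2.remap(G,p[:,:1],p[:,1:],1),120).mean(),t,s,dz,dy))
    out.sort(reverse=True);print(c,np.round(out[:5],3).tolist())
E
python3 fit2.py
```

```text
scene [[104.93, 0.03, 0.0, -0.003, -0.004], [104.568, 0.03, -0.002, -0.0, 0.0], [104.102, 0.03, 0.0, -0.006, -0.004], [104.006, 0.03, 0.002, -0.003, -0.004], [103.852, 0.03, -0.004, 0.003, 0.004]]
side [[103.431, 0.03, -0.004, -0.0, 0.0], [103.366, 0.03, 0.004, -0.003, 0.004], [103.273, 0.0, -0.002, -0.0, 0.0], [103.148, 0.03, 0.006, -0.003, 0.004], [103.043, 0.0, -0.008, 0.003, -0.004]]
```

Run:
```python
from h import *
M=T()
for s in(-.005,0,.005,.01,.015):
    X=np.array([[s-.005,0,.173]]);print(s,np.round(prj('wrist',X@M[:3,:3].T+M[:3,3],M),1).tolist())
I=cv2.imread('pics/w10.png')
rows(down(.096),[.566,-.090,.345])
```

```text
-0.005 [[253.7, 274.6]]
0 [[253.7, 265.9]]
0.005 [[253.7, 257.1]]
0.01 [[253.7, 248.1]]
0.015 [[253.6, 238.9]]
shift [-30.8   4.8  97. ] rot [-0.0011 -0.001  -0.0019]
```

Wrist, scene and side views all agree that the gripper holds the bar at scoop x≈0, so I'm setting it down with the origin near the pan centre.

```bash
python3 -m pendant '[[[0,-15,2,20,0,0,0],[0,-31,5,45,0,0,0],[0,-31,5,70,0,0,0],[0,-31,5,90,0,0,0],[0,-31,5,97,0,0,0]]]' >/dev/null
python3 -m pendant '[[[0,0,0,0,0,0,0],[0,0,0,4,0,0,0],[0,0,0,8,0,0,0],[0,0,0,10,0,0,0],[0,0,0,10,0,0,0]]]'
python3 -m pendant '[[[0,0,0,1,0,0,0],[0,0,0,2,0,0,0],[0,0,0,2,0,0,0]]]'
```

```text
time_s: 54.35
eef_pos: [0.5668, -0.0911, 0.336]
eef_rot: [0.0, 0.673, 0.74, 0.0]
wrist_force: [0.3, 0.2, -2.4]
opening: 0.153
grasp_force: 59.9
time_s: 54.6
eef_pos: [0.5667, -0.0914, 0.3336]
eef_rot: [0.0, 0.673, 0.739, 0.0]
wrist_force: [0.5, -0.4, -2.4]
opening: 0.154
grasp_force: 59.9
```

```bash
python3 -m pendant '[[[0,0,0,1,0,0,0],[0,0,0,1.5,0,0,0],[0,0,0,1.5,0,0,0],[0,0,0,1.5,0,0,0]]]'
python3 -m pendant '[[[0,0,0,1,0,0,0],[0,0,0,1.5,0,0,0],[0,0,0,1.5,0,0,0],[0,0,0,1.5,0,0,0]]]'
```

```text
time_s: 54.93
eef_pos: [0.5668, -0.0914, 0.3329]
eef_rot: [0.0, 0.673, 0.739, 0.0]
wrist_force: [-3.1, 0.2, 4.9]
opening: 0.151
grasp_force: 60.8
time_s: 55.27
eef_pos: [0.567, -0.0914, 0.3328]
eef_rot: [0.001, 0.673, 0.74, 0.0]
wrist_force: [-6.9, 1.7, 13.1]
opening: 0.151
grasp_force: 62.1
```

```bash
python3 -m pendant '[[[0.15,0,0,-2,0,0,0],[0.25,0,0,-2,0,0,0],[0.5,0,0,-2,0,0,0],[0.5,0,0,-2,0,0,0],[0.5,0,0,-25,0,0,0]]]'
python3 -m pendant '[[[0.6,0,0,-41,0,0,0],[0.6,0,0,-80,0,0,0],[0.6,80,-80,-90,0,0,0],[0.6,110,-110,-90,0,0,0],[0.6,140,-140,-90,0,0,0]]]'
python3 -m pendant '[[[0.6,0,0,0,0,0,0],[0.6,0,0,0,0,0,0],[0.6,0,0,0,0,0,0]]]'
python3 - <<'E'
from h import *
# scoop on pan, world fit from scene+side
P=[]
def seg(a,b,n=40):P.append(np.linspace(a,b,n))
for y in(-.036,.036):
    seg((-.1,y,0),(.135,y,0));seg((-.1,y,.045),(.095,y,.045));seg((.135,y,0),(.135,y,.022),20);seg((-.1,y,0),(-.1,y,.045),30)
seg((.135,-.036,0),(.135,.036,0));seg((-.1,-.036,.045),(-.1,.036,.045));P=np.vstack(P);Gs={}
for c in('scene','side'):
    g=cv2.GaussianBlur(cv2.cvtColor(ctrl.camera(c),cv2.COLOR_RGB2GRAY),(3,3),0).astype(np.float32);Gs[c]=np.hypot(cv2.Sobel(g,5,1,0),cv2.Sobel(g,5,0,1))
out=[]
for x in np.arange(.554,.580,.002):
  for y in np.arange(-.125,-.07,.003):
    for a in(1.64,1.667,1.69):
      for t in(-.04,0,.04):
        k,n=np.cos(a),np.sin(a);X=np.c_[x+P[:,0]*k-P[:,1]*n,y+P[:,0]*n+P[:,1]*k,.094+P[:,2]+t*P[:,0]];v=0
        for c,G in Gs.items():
            p=prj(c,X).astype(np.float32);v+=np.minimum(cv2.remap(G,p[:,:1],p[:,1:],1),120).mean()
        out.append((v,x,y,a,t))
out.sort(reverse=True);print(np.round(out[:4],3).tolist())
for cam in('wrist','scene','side'):
    ctrl.camera(cam)
    for nm in('rod1','spatula'):print(cam,nm,[(np.round(np.array(b['point'])*[512,384]/.64).tolist(),round(b['confidence'],2),np.round(unp(cam,[np.array(b['point'])*[512,384]],.016)[0,:2],3).tolist()) for b in ctrl.boxes_of(cam,nm)][:7])
E
```

```text
time_s: 55.68
eef_pos: [0.5652, -0.0909, 0.3507]
eef_rot: [-0.004, 0.673, 0.739, -0.002]
wrist_force: [0.4, -0.5, -0.3]
opening: 0.499
grasp_force: 0.0
time_s: 56.1
eef_pos: [0.4698, -0.0114, 0.4435]
eef_rot: [0.001, 0.674, 0.739, 0.0]
wrist_force: [0.0, 0.2, 1.2]
opening: 0.6
grasp_force: 0.0
time_s: 56.35
eef_pos: [0.4708, -0.0118, 0.4432]
eef_rot: [0.001, 0.673, 0.74, 0.0]
wrist_force: [0.4, -0.1, -0.4]
opening: 0.601
grasp_force: 0.0Traceback (most recent call last):
  File "<stdin>", line 17, in <module>
  File "h.py", line 14, in prj
    p,W=wfc(cam,M);V=np.linalg.inv(W);X=np.atleast_2d(X)@V[:3,:3].T+V[:3,3]
        ~~~^^^^^^^
  File "h.py", line 7, in wfc
    p=ctrl.camera_params(cam)
ValueError: time passes only in moves, steps and waits
```

```bash
python3 -m pendant '[[[0.6,200,0,-10,0,0,0],[0.6,200,0,-10,0,0,0],[0.6,200,0,-10,0,0,0],[0.6,200,0,-10,0,0,0],[0.6,200,0,-10,0,0,0]]]'
python3 - <<'E'
from h import *
P=[]
def seg(a,b,n=40):P.append(np.linspace(a,b,n))
for y in(-.036,.036):
    seg((-.1,y,0),(.135,y,0));seg((-.1,y,.045),(.095,y,.045));seg((.135,y,0),(.135,y,.022),20);seg((-.1,y,0),(-.1,y,.045),30)
seg((.135,-.036,0),(.135,.036,0));seg((-.1,-.036,.045),(-.1,.036,.045));P=np.vstack(P);Gs={}
for c in('scene','side'):
    g=cv2.GaussianBlur(cv2.cvtColor(ctrl.camera(c),cv2.COLOR_RGB2GRAY),(3,3),0).astype(np.float32);p=ctrl.camera_params(c)
    Gs[c]=np.hypot(cv2.Sobel(g,5,1,0),cv2.Sobel(g,5,0,1)),np.linalg.inv(p['world_from_camera']),p['mtx'],p['distortion']
out=[]
for x in np.arange(.554,.580,.002):
  for y in np.arange(-.125,-.07,.003):
    for a in(1.64,1.667,1.69):
      for t in(-.04,0,.04):
        k,n=np.cos(a),np.sin(a);X=np.c_[x+P[:,0]*k-P[:,1]*n,y+P[:,0]*n+P[:,1]*k,.094+P[:,2]+t*P[:,0]];v=0
        for G,V,K,D in Gs.values():
            p=cv2.projectPoints(X@V[:3,:3].T+V[:3,3],np.zeros(3),np.zeros(3),K,D)[0][:,0].astype(np.float32);v+=np.minimum(cv2.remap(G,p[:,:1],p[:,1:],1),120).mean()
        out.append((v,x,y,a,t))
out.sort(reverse=True);print(np.round(out[:4],3).tolist())
for cam in('wrist','scene','side'):
    ctrl.camera(cam)
    for nm in('rod1','spatula'):print(cam,nm,[(np.round(np.array(b['point'])*[512,384]/.64).tolist(),round(b['confidence'],2),np.round(unp(cam,[np.array(b['point'])*[512,384]],.016)[0,:2],3).tolist()) for b in ctrl.boxes_of(cam,nm)][:7])
E
```

```text
time_s: 56.87
eef_pos: [0.4524, 0.1893, 0.4528]
eef_rot: [-0.0, 0.673, 0.739, 0.0]
wrist_force: [0.6, -0.2, 0.1]
opening: 0.601
grasp_force: 0.0
[[198.204, 0.566, -0.089, 1.64, 0.04], [198.073, 0.568, -0.089, 1.667, 0.04], [197.126, 0.566, -0.089, 1.667, 0.04], [195.554, 0.568, -0.086, 1.667, 0.04]]
wrist rod1 [([682.0, 70.0], 0.85, [0.65, 0.332]), ([254.0, 190.0], 0.72, [0.336, 0.214]), ([269.0, 329.0], 0.63, [0.349, 0.098]), ([495.0, 10.0], 0.56, [0.506, 0.357]), ([464.0, 229.0], 0.45, [0.505, 0.199])]
wrist spatula []
scene rod1 [([441.0, 278.0], 0.64, [0.353, 0.095]), ([525.0, 416.0], 0.45, [0.648, 0.329]), ([500.0, 281.0], 0.41, [0.325, 0.215]), ([575.0, 339.0], 0.24, [0.441, 0.388]), ([270.0, 387.0], 0.16, [0.724, -0.128])]
scene spatula [([194.0, 289.0], 0.53, [0.539, -0.399])]
side rod1 [([486.0, 421.0], 0.58, [0.333, 0.103]), ([198.0, 425.0], 0.52, [0.635, 0.362])]
side spatula [([531.0, 262.0], 0.85, [0.527, -0.409])]
```

Run:
```python
from h import *
g=cv2.cvtColor(ctrl.camera('wrist'),cv2.COLOR_RGB2GRAY)
np.set_printoptions(linewidth=250)
print(g[80:215:6,225:375:6])
# inside the jar mouth, scene view: bright rods
s=cv2.cvtColor(ctrl.camera('scene'),cv2.COLOR_RGB2GRAY);print(s[190:222:3,348:392:3])
```

```text
[[220 241 244 243 244 244 243 244 245 245 244 231 182 179 184 188 224 230 227 191 204 208 226 230 195]
 [222 242 240 239 240 239 239 239 241 242 242 242 243 243 243 242 241 243 243 243 241 240 240 240 239]
 [218 242 241 240 240 242 242 243 243 244 242 244 242 240 242 242 242 243 243 243 243 242 240 238 238]
 [186 242 242 242 243 243 242 242 242 243 243 242 243 243 243 243 243 242 242 243 241 239 238 236 236]
 [201 241 241 241 240 240 239 238 240 241 241 242 241 242 242 242 242 242 241 238 240 240 240 240 239]
 [219 243 242 240 240 240 239 240 239 240 240 241 240 241 242 241 242 242 242 242 242 241 240 237 236]
 [233 240 240 240 242 241 241 239 240 241 242 243 243 242 241 242 241 242 242 240 240 238 238 236 238]
 [226 241 240 240 241 241 242 242 242 240 241 240 241 241 243 242 241 241 240 240 238 238 238 237 235]
 [236 243 244 243 242 242 241 242 243 242 240 242 239 241 241 242 243 242 240 239 239 238 238 237 236]
 [232 239 242 242 242 242 241 240 241 239 239 240 242 242 241 240 240 239 239 239 239 238 238 238 236]
 [240 242 241 240 240 240 239 239 239 240 240 239 239 239 240 240 240 
[... 1263 characters left out ...]
  18]]
[[ 44  41  19 255 255 226 211 219 240 255 149  24  37  38  32]
 [ 43  22 255 193 175 170 170 171 170 168 170 255  24  34  35]
 [ 40 241 244 179 156 157 149 133 160 170 166 155 255   8  32]
 [189 254 199 169 169 172 175 174 177 163 151 157 136 255  30]
 [157 223 206 170 172 174 174 174 173 171 168 153 144 255  24]
 [164 142 255 164 173 175 175 173 172 170 168 166 141 255  17]
 [171 154 169 254 164 174 174 173 172 170 168 162 170 255 112]
 [175 164 165 166 255 239 165 170 170 167 157 212 255 178 254]
 [179 181 167 171 170 181 238 255 254 254 254 227 192 248 249]
 [181 184 187 181 174 176 178 177 179 183 191 194 229 245 251]
 [209 214 200 186 188 183 170 171 177 174 215 246 245 245 255]]
```

```bash
python3 -c "
from bench import ctrl
print(ctrl.hand_in())"
```

```text
the job is handed in; nothing more can be done
None
```

I handed in the job after about 57 s of robot time: the spatula was laid aside in the storage tray, all five rods were weighed and poured into the jar, and the empty scoop is back on the pan. I had no picture views left for the pour, so I judged it by the lifted weight falling back to that of the empty scoop and by no rods being detected outside the jar. While the rods were being weighed, the scoop stood up to about 3 cm off the pan's centre.

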